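# Tamp the nut bars level in the sloping bin

## Task

Take the wooden tamper by its shaft and, keeping its round foot parallel to the sloping floor of the plywood bin, tamp the nut bars that stick up until every bar in the bin lies flat on the floor; press with the tamper only, not with the fingers. Then stand the tamper upright in the middle of the card tray and let go. Do not disturb the date stamp and the tally counter.

Things in the scene. Friction and masses are not known exactly. Their poses are not given: they have to be found in the camera images.
- bin: Open plywood bin on a fixed steel stand, floor sloping 28 degrees. Origin at the centre of the inner floor, 54 mm above the table; z square to the floor, out of the open top; x up the slope, away from the robot; y level, to the left. Inside 140 mm along x, 160 mm along y; walls 42 mm high above the floor and 6 mm thick; floor 6 mm thick. A batten 8 mm high, 6 mm wide lies along y at x = 0 between the two rows of bars.
- bar_1: Nut bar, rough rigid block 60 x 26 x 24 mm, 50 g, loose in the bin; origin at its centre, x along its length, z across its 24 mm. Leans 35 degrees off the floor, high (-x) end on the bin's low (-x) wall, at the right (-y); top corner 54 mm above the floor, 12 mm above the rim. Steady; pushed down its high end (5 to 15 N along the bin's -z) its foot slides out and it lies flat; the floor there is free.
- bar_2: Nut bar, rough rigid block 60 x 26 x 24 mm, 50 g, loose in the bin; origin at its centre, x along its length, z across its 24 mm. Leans 35 degrees off the floor, high (-x) end on the bin's low (-x) wall, in the middle; top corner 54 mm above the floor, 12 mm above the rim. Steady; pushed down its high end (5 to 15 N along the bin's -z) its foot slides out and it lies flat; the floor there is free.
- bar_3: Nut bar, rough rigid block 60 x 26 x 24 mm, 50 g, loose in the bin; origin at its centre, x along its length, z across its 24 mm. Leans 35 degrees off the floor, high (-x) end on the bin's low (-x) wall, at the left (+y); top corner 54 mm above the floor, 12 mm above the rim. Steady; pushed down its high end (5 to 15 N along the bin's -z) its foot slides out and it lies flat; the floor there is free.
- bar_4: Nut bar, rough rigid block 60 x 26 x 24 mm, 50 g, loose in the bin; origin at its centre, x along its length, z across its 24 mm. Starts flat in the upper row, resting on the batten, on the right, its length along the bin's x.
- bar_5: Nut bar, rough rigid block 60 x 26 x 24 mm, 50 g, loose in the bin; origin at its centre, x along its length, z across its 24 mm. Starts flat in the upper row, resting on the batten, on the left, its length along the bin's x.
- tamper: Wooden hand tamper, 180 g, standing upright on the table: a flat round foot 54 mm across and 10 mm thick (sloping in to the shaft up to 14 mm), a square shaft 24 x 24 mm with free length from 14 to 112 mm above the underside, and a round knob 30 mm across on top, 132 mm high in all. Origin at the centre of the foot's underside; z up the shaft; x and y square to the shaft's faces.
- card_tray: Shallow ten-sided brown card tray, 80 mm across, fixed to the table; origin at the centre of its underside. Its inner floor is 2 mm thick, about 66 mm across; its rim is 8 mm high.
- date_stamp: Bystander: wooden date stamp with an oblong block 27 x 48 mm and a turned knob, 62 mm high, loose; origin at the centre of its underside.
- tally_counter: Bystander: round steel tally counter, 52 x 45 mm, 17 mm high, loose; origin at the centre of its underside.

How it is judged:
By the outcome, as a careful person would: the job done as asked, in the order asked, and still so for the second after the job is handed in, with the robot touching nothing.
It also fails if it takes over 50 s, if anything falls off the work surface, if the arm or the gripper's body presses on something with over 40 N, if the wrist force passes 120 N, or if a joint passes its speed limit or range.

## Robot

A 6-joint arm with a two-finger parallel gripper is mounted at the origin on a cart in front of the work surface, level with it; the furniture and walls round the work are solid. World frame = base frame: x ahead of the robot, y to its left, z up, the work surface at z = 0. Lengths are in mm, angles in rad, forces in N, time in s.
With the tool pointing down it reaches from about 275 to 975 mm from the base axis. Payload 8.4 kg.
Tool frame: the origin (TCP) lies on the centre line of the jaws, within the pads' length; the fingertips stand 17 mm ahead of it and the grasp point (between the pads) lies 2 mm behind it (manip.tip_extent is the z of the fingertips in the tool frame, in mm); z points along the fingers, y is the direction in which the jaws open and shut (so a half turn about z gives the same grasp; the last joint's range is limited). The gripper opens to 92 mm and grips with 3 to 60 N. Pads are 20 mm wide; open, the fingers measure 128 mm over their backs; the gripper's body (75 mm by 189 mm) begins 69 mm behind the grasp point.
Start: joints at [-1.27, 0.353, 1.633, -0, 1.155, -0.002], TCP at [186.37, -596.569, 231.583] pointing down, gripper open.
Joint ranges: [-2.63, 2.63], [-0.92, 2.1], [0.06, 2.66], [-1.3, 4.44], [0, 2.69], [-3.02, 3.02]. Speed limits (rad/s): [2.22, 2.22, 2.79, 3.14, 3.14, 3.14].

## Interface

Orientations are given as a rotation vector (axis times angle).
In Python, from cell import manip gives the robot as it stands. The module is installed in compiled form; this text tells all that it offers.
- The arm moves only by the shell command python3 -m inch 'ROWS'. ROWS is a JSON object of lists of equal length, an entry for each row: "delta_pos": the shift along the world's x, y, z in m, a list of three; "rot": the turn, a rotation vector about the world's x, y, z in degrees, a list of three; "hand": the opening, from 0 (shut) to 1 (fully open). A call has 1 to 12 rows; each row is the pose to reach, as a shift and turn from the pose commanded when the call began; what a row does not reach only later rows make up. A row lasts 1/8 s, in which the tool goes at most 62.5 mm and 10.7 degrees, less where a joint would pass 70% of its speed; a pose out of reach is approached as far as the arm can. A call with a gripper value outside its range is refused whole. The fingers move at their own pace and stop on an object; the grip force is fixed at half the most. Time passes only in rows, so rows that repeat a pose let the fingers close. It gives the time, the measured TCP pose, the force and the opening at its end, in the units of the state.
- manip.sense(): the state, without advancing time (a new reading comes with each control period).
- manip.grab_frame(name): name is "scene" or "top" or "wrist"; returns a dict with "pixels" (420x560x3 uint8, red, green, blue), "fx", "fy", "cx", "cy" (pixels), "camera_from_world" (4x4, takes a point from world to camera coordinates); the wrist camera has in their place "mount" (4x4, takes a point from camera to tool coordinates, whose origin is the TCP and whose axes are the flange's). Camera axes: x right, y up, looking along -z (the intrinsics and any distortion apply to the point x, -y, -z); pixel columns grow to the right and rows downward; lengths in mm; the calibration is good to about 2 mm. A picture is of the moment at which its call begins: read the wrist's pose just before it. There is no depth.
- manip.sign_off(): hands the job in, once; it reports no verdict.
The state is a dict: "t": time; "qpos": joint angles; "joint_velocities": joint speeds; "joint_efforts": joint torques, N m; "position": TCP position; "eef_rot": TCP orientation; "ft_force": force on the tool from outside, world axes, zero at the start; "torque": the same for the moment, N m; "finger_gap": finger opening in mm.
Only numpy, scipy, OpenCV 4.12 (cv2) and the standard library are available. Lean on these libraries where they do the work, as an engineer would, in place of code of your own. Each camera call takes 0.05 s, during which the arm holds its last target.

## Working session

There is one attempt and no reset: what is moved stays moved. The work goes in short steps, Python scripts to look and compute and a shell command to move; the robot and the scene stay as the last step left them, time stands still between calls to the robot, and variables do not carry over. Pictures are saved under pics/ and viewed, and the job is handed in when it is done.

```bash
mkdir -p pics
python3 - <<'E'
from cell import manip
import cv2,numpy as np
np.set_printoptions(precision=4,suppress=True)
print(manip.sense())
for n in ["scene","top","wrist"]:
    f=manip.grab_frame(n)
    print(n,{k:v for k,v in f.items() if k!='pixels'})
    cv2.imwrite(f"pics/{n}0.png",f['pixels'][:,:,::-1])
E
```

```text
{'t': 0.0, 'qpos': array([-1.2704,  0.3537,  1.6341, -0.    ,  1.1552, -0.0024]), 'joint_velocities': array([-0.0011, -0.0008,  0.0006, -0.0011, -0.001 ,  0.0012]), 'joint_efforts': array([ -0.    , -59.384 , -33.422 ,   0.0696,   0.0234,  -0.0001]), 'position': array([ 186.2208, -596.127 ,  230.859 ]), 'eef_rot': array([-3.1043, -0.4736,  0.0003]), 'ft_force': array([ 0.0463, -0.0212, -0.2741]), 'torque': array([ 0.0061, -0.0058, -0.0086]), 'finger_gap': 92.15399127500702}
scene {'fx': 490.3622702967084, 'fy': 490.3622702967084, 'cx': 278.84778668961565, 'cy': 206.11265859764464, 'camera_from_world': array([[  -0.527 ,   -0.8499,    0.0043,  377.8785],
       [   0.668 ,   -0.411 ,    0.6204, -340.5308],
       [  -0.5255,    0.3298,    0.7843, -788.4244],
       [   0.    ,    0.    ,    0.    ,    1.    ]])}
top {'fx': 387.224897146738, 'fy': 387.224897146738, 'cx': 281.9990447173864, 'cy': 209.18341038856423, 'camera_from_world': array([[   0.0157,   -0.9999,   -0.0039,   94.9427],
       [   0.9853,    0.0148,    0.1702, -531.9314],
       [  -0.1701,   -0.0065,    0.9854, -981.2592],
       [   0.    ,    0.    ,    0.    ,    1.    ]])}
wrist {'fx': 295.6156962492023, 'fy': 295.6156962492023, 'cx': 281.06847485637513, 'cy': 210.3837128680255, 'mount': array([[   0.0002,    0.96  ,    0.2799,   78.4451],
       [   1.    ,   -0.    ,   -0.0006,   -1.0695],
       [  -0.0006,    0.2799,   -0.96  , -154.3005],
       [   0.    ,    0.    ,    0.    ,    1.    ]])}
```

View pics/scene0.png

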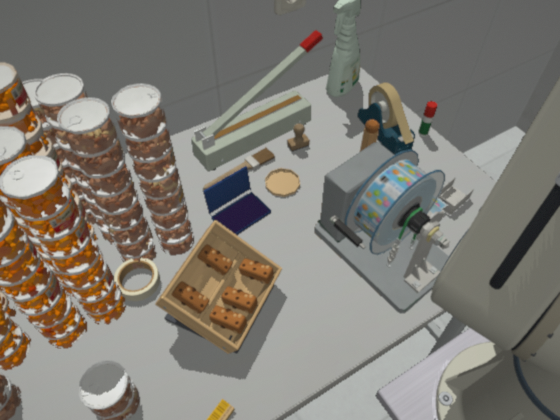

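View pics/top0.png

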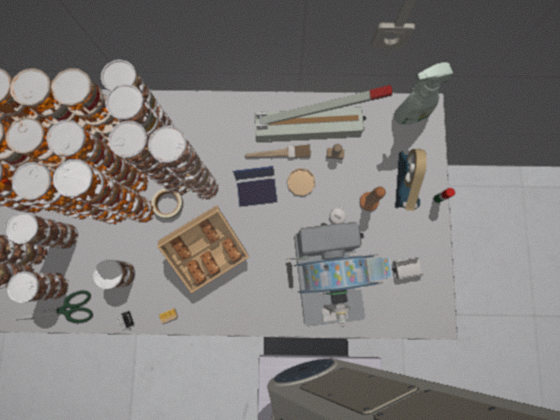

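View pics/wrist0.png

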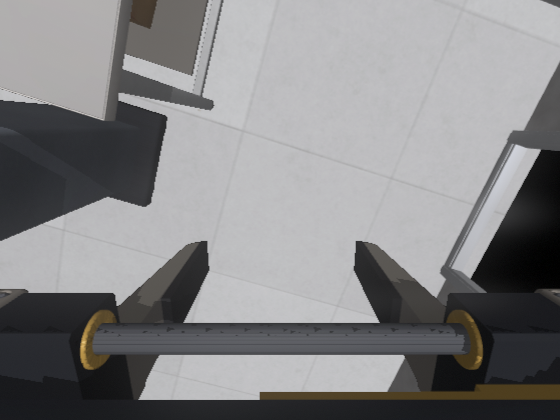

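The top view shows the bin at about (204,248), the tray at (300,182), the tamper at (373,197), the date stamp at (335,152) and the tally counter at (338,215). The scene view shows the tray at (282,182). I'll zoom in on these.

Run:
```python
import cv2
t=cv2.imread('pics/top0.png'); s=cv2.imread('pics/scene0.png')
cv2.imwrite('pics/ct1.png',cv2.resize(t[140:240,280:420],None,fx=5.7,fy=5.7,interpolation=cv2.INTER_CUBIC))
cv2.imwrite('pics/cs1.png',cv2.resize(s[70:220,250:450],None,fx=4,fy=4,interpolation=cv2.INTER_CUBIC))
cv2.imwrite('pics/ct2.png',cv2.resize(t[200:300,145:265],None,fx=6,fy=6,interpolation=cv2.INTER_CUBIC))
cv2.imwrite('pics/cs2.png',cv2.resize(s[215:355,150:290],None,fx=4.2,fy=4.2,interpolation=cv2.INTER_CUBIC))
```

```text
(no output)
```

View pics/ct1.png

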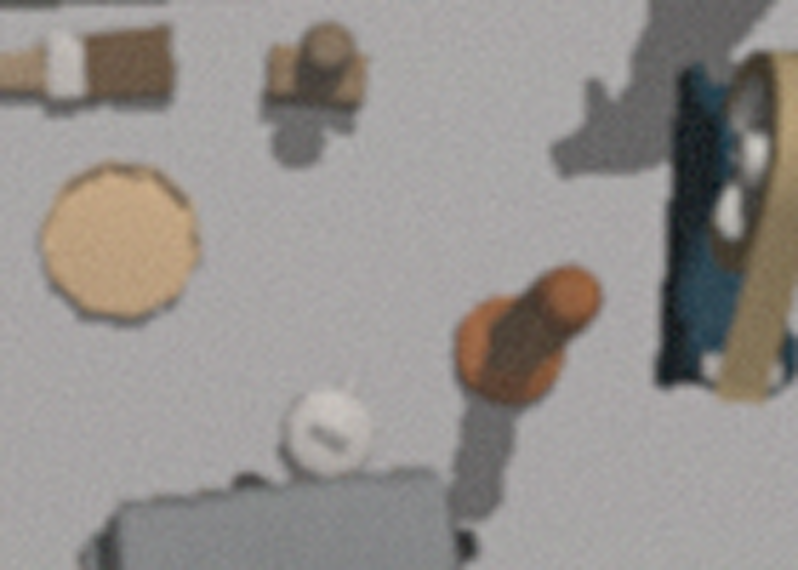

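View pics/cs1.png

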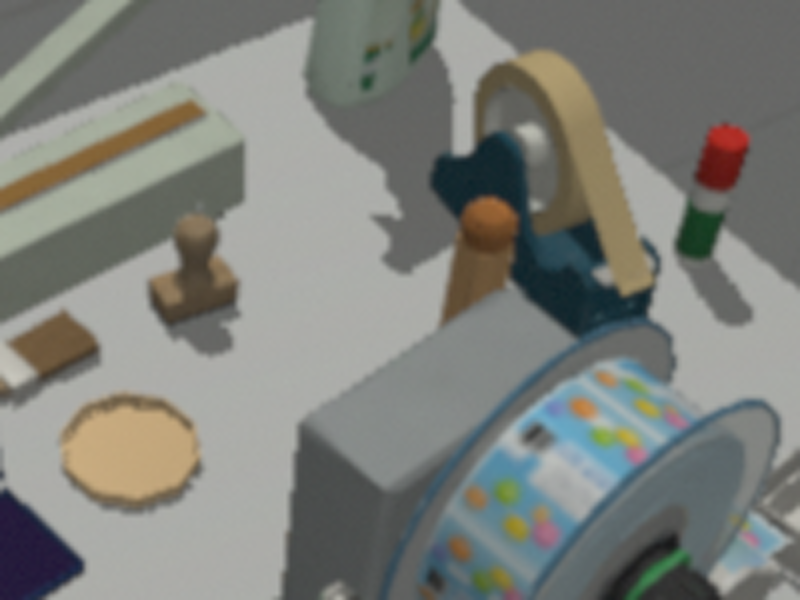

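View pics/ct2.png

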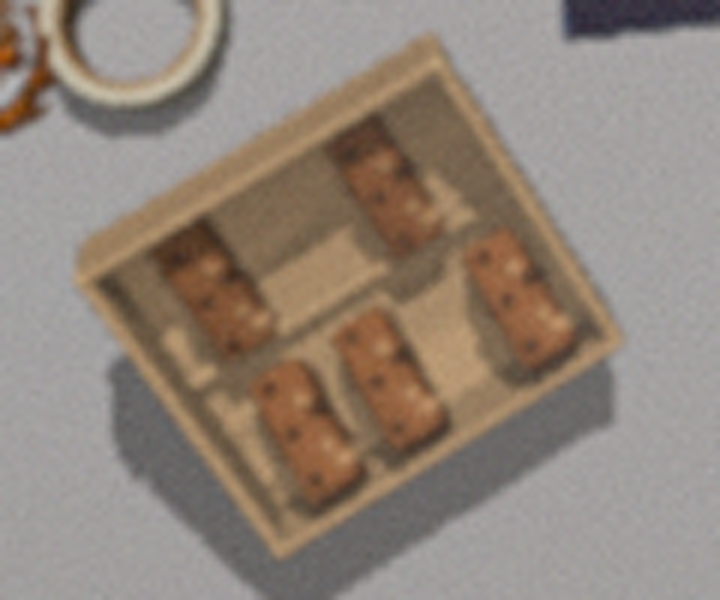

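View pics/cs2.png

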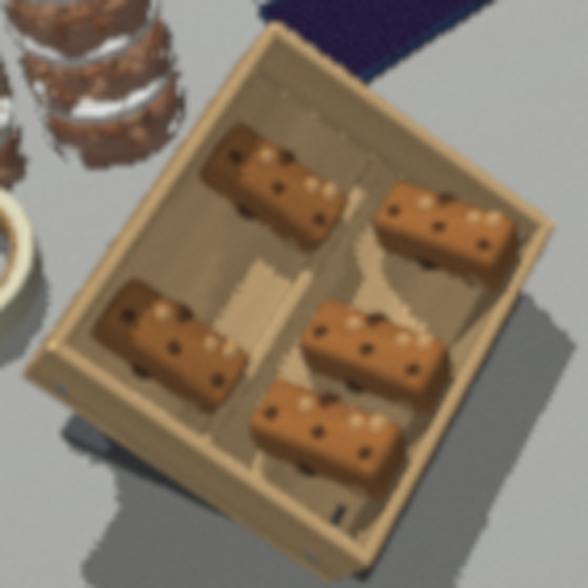

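The zoom shows the bin rim corners clearly in both views. The tamper knob is at ct1 (572,295) and cs1 (489,222), and its foot at ct1 (510,350). Next I fit the poses.

```bash
cat > h.py <<'E'
from cell import manip
import cv2,numpy as np
from scipy.spatial.transform import Rotation as R
from scipy.optimize import least_squares
np.set_printoptions(precision=4,suppress=True)
def cam(n):
    f=manip.grab_frame(n)
    if n=='wrist': 
        return f
    return f
def wristT(f,s):
    T=np.eye(4);T[:3,:3]=R.from_rotvec(s['eef_rot']).as_matrix();T[:3,3]=s['position']
    return np.linalg.inv(T@f['mount'])
def proj(f,P,C=None):
    C=f['camera_from_world'] if C is None else C
    p=np.atleast_2d(P)@C[:3,:3].T+C[:3,3]
    return np.c_[f['cx']+f['fx']*p[:,0]/-p[:,2], f['cy']-f['fy']*p[:,1]/-p[:,2]]
def ray(f,uv,C=None):
    C=f['camera_from_world'] if C is None else C
    d=np.array([(uv[0]-f['cx'])/f['fx'],-(uv[1]-f['cy'])/f['fy'],-1]);Ri=C[:3,:3].T
    return -Ri@C[:3,3], Ri@d/np.linalg.norm(d)
def onz(f,uv,z,C=None):
    o,d=ray(f,uv,C); return o+d*(z-o[2])/d[2]
def tri(rs):
    A=0;b=0
    for o,d in rs:
        M=np.eye(3)-np.outer(d,d);A=A+M;b=b+M@o
    x=np.linalg.solve(A,b); return x,[np.linalg.norm((np.eye(3)-np.outer(d,d))@(x-o)) for o,d in rs]
def binT(p):
    x,y,yaw=p[:3]
    return R.from_euler('ZY',[yaw,-28],degrees=True).as_matrix(), np.array([x,y,54.])
E
python3 - <<'E'
from h import *
t=cam('top');s=cam('scene')
T=lambda a:np.array(a)/6+[145,200]
S=lambda a:np.array(a)/4.2+[150,215]
c=np.array([[76,-86,42],[76,86,42],[-76,86,42],[-76,-86,42.]])
pt=T([[434,36],[78,278],[280,555],[622,340]]);ps=S([[275,23],[48,345],[367,560],[552,225]])
def res(p,z=None):
    Rm,o=binT(p)
    if len(p)>3:o=np.array([p[0],p[1],p[3]]);Rm=R.from_euler('ZY',[p[2],-p[4]],degrees=True).as_matrix()
    P=c@Rm.T+o
    return np.r_[(proj(t,P)-pt).ravel(),(proj(s,P)-ps).ravel()]
for p0 in ([500,250,30.],[500,250,30.,54,28]):
    r=least_squares(res,p0);print(r.x,r.fun)
t1=lambda a:np.array(a)/5.7+[280,140]
s1=lambda a:np.array(a)/4+[250,70]
print('knob',tri([ray(t,t1([573,296])),ray(s,s1([489,224]))]))
print('foot top z~10',onz(t,t1([510,350]),8))
print('tray',tri([ray(t,t1([120,242])),ray(s,s1([131,448]))]),onz(t,t1([120,242]),6),onz(s,s1([131,448]),6))
print('stamp',onz(t,t1([315,85]),15),'tally',onz(t,t1([328,432]),15))
E
```

```text
[430.765  305.2958  33.075 ] [ 0.6032  1.8466 -1.6459 -0.9261 -0.5209 -0.0419  0.4039 -0.5674 -0.7187
 -1.6162 -0.6393  0.1028  0.8396  1.2731  1.128  -1.1694]
[432.2907 305.2791  33.1009  50.2585  28.4336] [ 0.9666  1.6526 -1.0291 -1.2374 -0.0525 -0.7184  0.5841 -1.0926 -0.6715
 -0.9606 -0.3162  0.5259  0.5979  1.5428  0.6639 -0.5548]
knob (array([ 565.4377, -139.3948,  120.4945]), [np.float64(1.3805290274302002), np.float64(1.3805290274300785)])
foot top z~10 [ 562.3245 -137.5939    8.    ]
tray (array([613.9997,  52.3848,   8.2658]), [np.float64(1.2170504655518628), np.float64(1.2170504655518362)]) [613.7202  51.3881   6.    ] [616.5773  52.1446   6.    ]
stamp [692.1049 -43.3833  15.    ] tally [519.738  -48.2564  15.    ]
```

Run:
```python
from h import *
t=cam('top');s=cam('scene')
t1=lambda a:np.array(a)/5.7+[280,140]
s1=lambda a:np.array(a)/4+[250,70]
print('box',tri([ray(t,t1([122,508])),ray(s,s1([301,422]))]),tri([ray(t,t1([438,472])),ray(s,s1([513,290]))]))
# spool top
print('spool R flange top guess', onz(s,s1([640,325]),200), onz(s,s1([750,405]),200))
print('tape roll', tri([ray(t,[412,153]),ray(s,s1([545,60]))]))
T0=manip.sense(); print(R.from_rotvec(T0['eef_rot']).as_matrix())
r=R.from_euler('z',59,degrees=True)*R.from_rotvec(T0['eef_rot']);print(r.as_matrix())
```

```text
box (array([463.6059,  58.4418, 175.9022]), [np.float64(1.9195833659671944), np.float64(1.9195833659671855)]) (array([477.6687, -69.469 , 181.1342]), [np.float64(0.5530706227034429), np.float64(0.5530706227034484)])
spool R flange top guess [416.3895 -89.4227 200.    ] [354.405  -97.6874 200.    ]
tape roll (array([ 649.6537, -224.1556,  140.2875]), [np.float64(12.957421607291199), np.float64(12.957421607291296)])
[[ 0.9545  0.2982 -0.0001]
 [ 0.2982 -0.9545  0.0003]
 [ 0.     -0.0004 -1.    ]]
[[ 0.236   0.9717 -0.0003]
 [ 0.9717 -0.236   0.0001]
 [ 0.     -0.0004 -1.    ]]
```

```bash
python3 -m inch '{"delta_pos":[[0.02,0.03,0.03],[0.05,0.07,0.06],[0.08,0.11,0.09],[0.115,0.15,0.11],[0.15,0.19,0.11],[0.185,0.23,0.11],[0.22,0.27,0.11],[0.255,0.31,0.11],[0.29,0.35,0.11],[0.325,0.39,0.11],[0.355,0.425,0.11],[0.378,0.458,0.11]],"rot":[[0,0,5],[0,0,10],[0,0,15],[0,0,20],[0,0,25],[0,0,30],[0,0,35],[0,0,40],[0,0,45],[0,0,50],[0,0,55],[0,0,59]],"hand":[1,1,1,1,1,1,1,1,1,1,1,1]}'
python3 - <<'E'
from h import *
s=manip.sense();f=cam('wrist');print(s)
cv2.imwrite('pics/w1.png',f['pixels'][:,:,::-1])
E
```

```text
t: 1.85
position: [565.4, -137.0, 341.5]
eef_rot: [2.467, 1.945, 0.0]
ft_force: [0.5, -0.4, 0.9]
finger_gap: 91.9
{'t': 1.85, 'qpos': array([-0.2404,  0.1998,  1.595 ,  0.0001,  1.3466, -0.0053]), 'joint_velocities': array([ 0.5195,  0.1758, -0.2141, -0.0024,  0.0429, -0.0257]), 'joint_efforts': array([ -3.1937, -53.2038, -35.4858,   0.2022,   0.007 ,   0.007 ]), 'position': array([ 565.4341, -137.0347,  341.5477]), 'eef_rot': array([2.4666, 1.9455, 0.0003]), 'ft_force': array([ 0.4759, -0.4379,  0.8668]), 'torque': array([-0.0192, -0.0719, -0.0055]), 'finger_gap': 91.93762143551177}
```

View pics/w1.png

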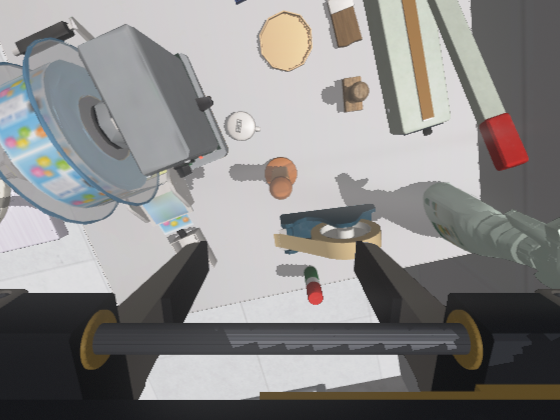

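The wrist view shows the tamper at (281,180), the tray at (285,42), the counter at (241,125) and the stamp at (355,93). The arm was still moving when I took it, so I'll settle, go lower and look again.

```bash
python3 -m inch '{"delta_pos":[[0,0,-0.03],[0,-0.02,-0.06],[0,-0.02,-0.06],[0,-0.02,-0.06]],"rot":[[0,0,0],[0,0,0],[0,0,0],[0,0,0]],"hand":[1,1,1,1]}'
python3 - <<'E'
from h import *
s=manip.sense();f=cam('wrist');print(s['position'],s['eef_rot'],s['joint_velocities'])
cv2.imwrite('pics/w2.png',f['pixels'][:,:,::-1])
C=wristT(f,s);np.save('pics/w2C.npy',C)
im=f['pixels'][120:240,210:370,::-1]
cv2.imwrite('pics/w2c.png',cv2.resize(im,None,fx=5,fy=5,interpolation=cv2.INTER_CUBIC))
cv2.imwrite('pics/w2d.png',cv2.resize(f['pixels'][0:150,220:420,::-1],None,fx=4,fy=4,interpolation=cv2.INTER_CUBIC))
E
```

```text
t: 2.4
position: [564.7, -158.5, 282.7]
eef_rot: [2.47, 1.94, 0.001]
ft_force: [0.2, 0.2, 0.9]
finger_gap: 91.5
[ 564.7275 -158.52    282.6604] [2.4701 1.9404 0.0012] [ 0.0039 -0.0134 -0.0102 -0.002  -0.0036 -0.001 ]
```

View pics/w2c.png

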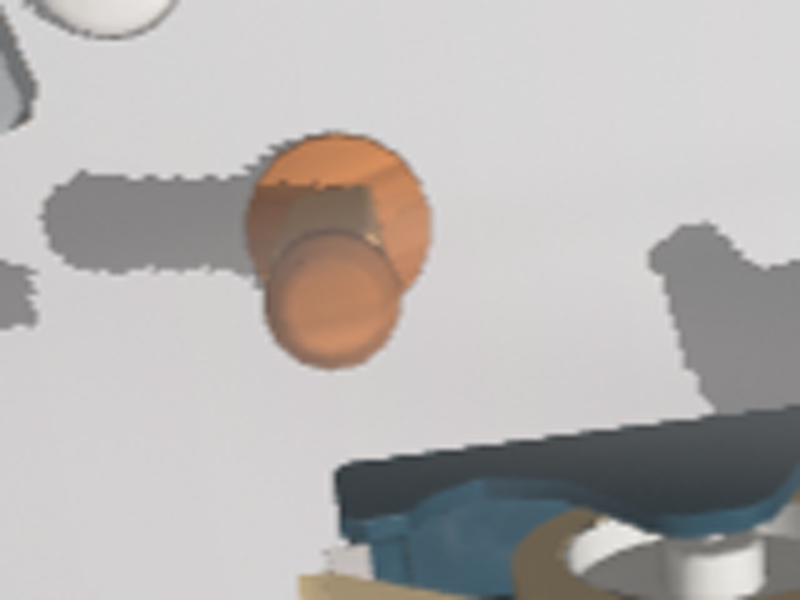

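View pics/w2d.png

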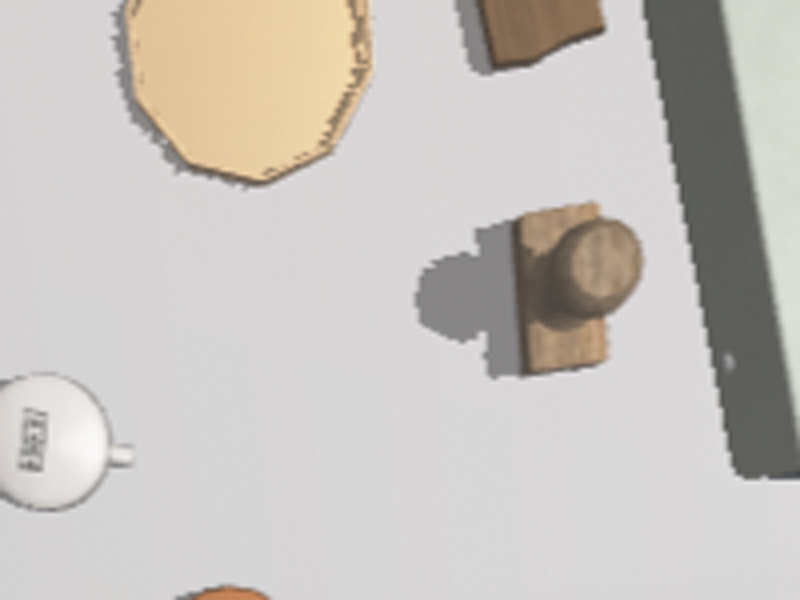

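The tamper foot is centred at about crop (338,224) and the knob at (332,300). A shaft edge is visible running from (290,192) to (370,185). I'll overlay the model to get the yaw.

Run:
```python
from h import *
f=cam('wrist');C=np.load('pics/w2C.npy');sc=5
w=lambda a:np.array(a)/5+[210,120]
xy_foot=onz(f,w([338.5,224]),10,C);xy_k=onz(f,w([332,300]),121,C);print(xy_foot,xy_k)
img0=cv2.imread('pics/w2c.png')
c=xy_foot[:2]*.5+xy_k[:2]*.5
tray=onz(f,np.array([250,60])/4+[220,0],8,C);print('tray',tray)
out=[]
for yaw in (-20,-10,0,10):
    img=img0.copy();a=np.radians(yaw)
    sq=np.array([[12,12],[-12,12],[-12,-12],[12,-12]])@np.array([[np.cos(a),np.sin(a)],[-np.sin(a),np.cos(a)]])
    for z,col in ((14,(255,0,0)),(112,(0,255,0))):
        P=np.c_[sq+c,np.full(4,z)];q=(proj(f,P,C)-[210,120])*5
        cv2.polylines(img,[q.astype(int)],True,col,1)
    th=np.linspace(0,6.28,40)
    for z,r in ((10,27),(121,15)):
        P=np.c_[c[0]+r*np.cos(th),c[1]+r*np.sin(th),np.full(40,z)];q=(proj(f,P,C)-[210,120])*5
        cv2.polylines(img,[q.astype(int)],True,(255,255,0),1)
    cv2.putText(img,str(yaw),(210,120),0,1,(0,0,255),2)
    out.append(img[90:390,200:600])
cv2.imwrite('pics/ov.png',np.vstack([np.hstack(out[:2]),np.hstack(out[2:])]))
```

```text
[ 564.768 -134.365   10.   ] [ 564.0805 -136.0494  121.    ]
tray [615.9551  47.6807   8.    ]
```

View pics/ov.png

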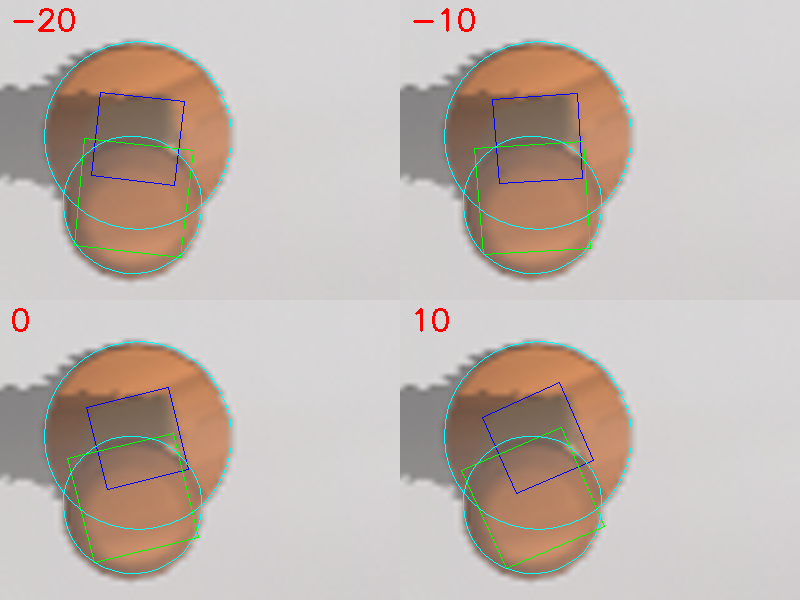

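Yaw is about -11°, and the jaws sit at -13.7°. The tamper is at (564.5, -136). I'll turn +2°, descend to TCP z≈88, then close.

```bash
python3 -m inch '{"delta_pos":[[0,0.0225,-0.02],[0,0.0225,-0.06],[0,0.0225,-0.1],[0,0.0225,-0.14],[0,0.0225,-0.175],[0,0.0225,-0.1935],[0,0.0225,-0.1935],[0,0.0225,-0.1935]],"rot":[[0,0,2],[0,0,2],[0,0,2],[0,0,2],[0,0,2],[0,0,2],[0,0,2],[0,0,2]],"hand":[1,1,1,1,0.8,0.7,0.7,0.7]}'
python3 - <<'E'
from h import *
s=manip.sense();f=cam('wrist');print(s['position'],s['eef_rot'],s['ft_force'],s['finger_gap'])
cv2.imwrite('pics/w3.png',f['pixels'][:,:,::-1])
f=cam('scene');cv2.imwrite('pics/s3.png',cv2.resize(f['pixels'][70:300,250:560,::-1],None,fx=2.5,fy=2.5))
E
```

```text
t: 3.5
position: [565.5, -136.3, 89.6]
eef_rot: [2.434, 1.983, 0.002]
ft_force: [0.5, -0.1, 1.1]
finger_gap: 64.0
[ 565.509  -136.2588   89.5783] [2.434  1.9834 0.0022] [ 0.4573 -0.1142  1.1493] 64.00658054786967
```

View pics/w3.png

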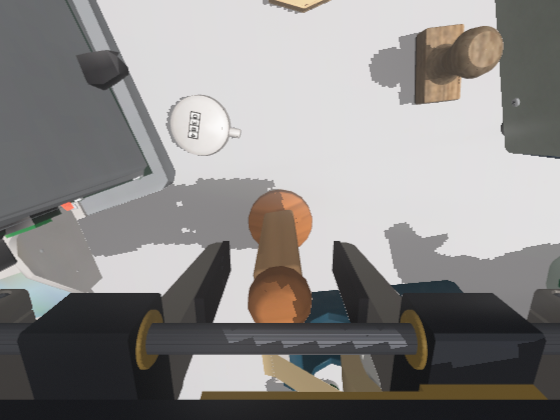

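View pics/s3.png

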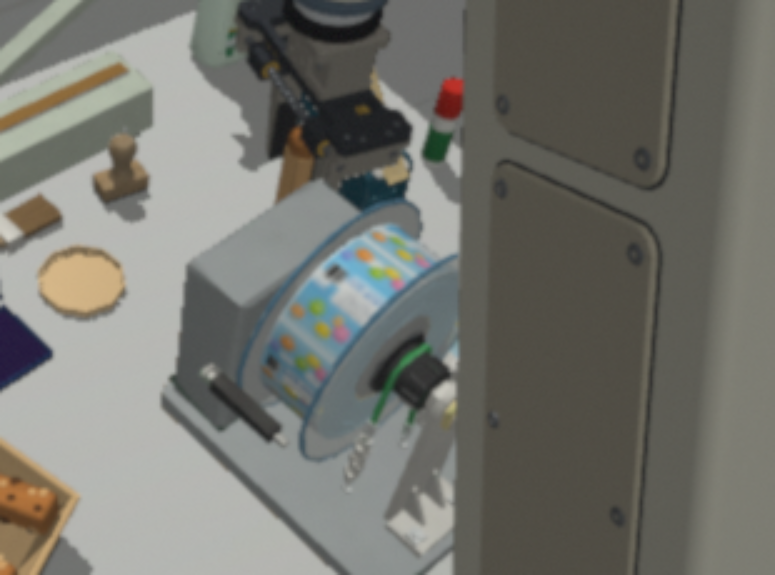

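The shaft sits centred at u≈281 between the fingers (230 and 333), showing a single face, so the jaws are aligned. Closing now.

```bash
python3 -m inch '{"delta_pos":[[0,0,0],[0,0,0],[0,0,0],[0,0,0],[0,0,0.005],[0,0,0.03],[0,0,0.03],[0,0,0.03]],"rot":[[0,0,0],[0,0,0],[0,0,0],[0,0,0],[0,0,0],[0,0,0],[0,0,0],[0,0,0]],"hand":[0,0,0,0,0,0,0,0]}'
python3 - <<'E'
from h import *
s=manip.sense();f=cam('wrist');print(s['position'],s['eef_rot'],s['ft_force'],s['finger_gap'],s['qpos'])
cv2.imwrite('pics/w4.png',f['pixels'][:,:,::-1])
E
```

```text
t: 4.6
position: [564.0, -136.0, 117.6]
eef_rot: [-2.435, -1.984, 0.0]
ft_force: [-0.3, -0.4, -2.9]
finger_gap: 28.4
[ 564.0432 -135.9787  117.5937] [-2.4352 -1.9843  0.0004] [-0.3409 -0.3966 -2.9142] 28.39453543572944 [-0.2391  0.4167  1.8261 -0.      0.8992 -0.0358]
```

View pics/w4.png

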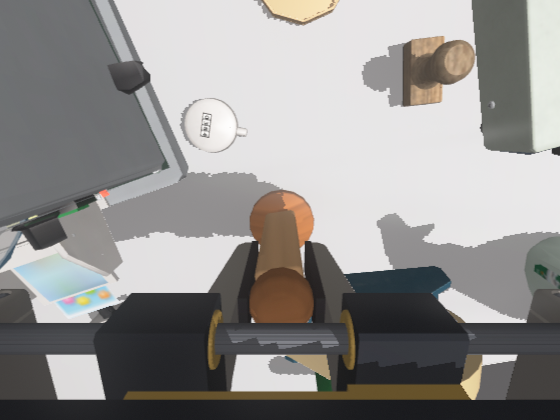

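Run:
```python
import cv2
for n in ('3','4'):
    a=cv2.imread(f'pics/w{n}.png')[180:330,220:345]
    cv2.imwrite(f'pics/w{n}z.png',cv2.resize(a,None,fx=4,fy=4,interpolation=cv2.INTER_CUBIC))
a=cv2.hconcat([cv2.imread('pics/w3z.png')[:,:400],cv2.imread('pics/w4z.png')[:,:400]]);cv2.imwrite('pics/w34.png',a)
```

```text
(no output)
```

View pics/w34.png

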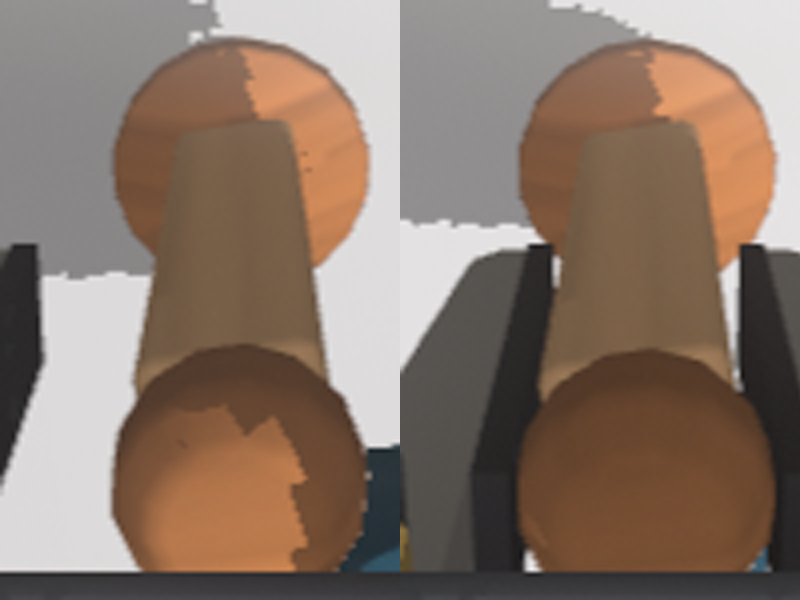

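The pads closed on the knob (gap 28.4 mm, with daylight beside the shaft). I'll set it back down, open, go lower and re-grip on the shaft.

```bash
python3 -m inch '{"delta_pos":[[0,0,-0.02],[0,0,-0.0295],[0,0,-0.0295],[0,0,-0.0295],[0,0,-0.0295],[0,0,-0.048],[0,0,-0.048],[0,0,-0.048]],"rot":[[0,0,0],[0,0,0],[0,0,0],[0,0,0],[0,0,0],[0,0,0],[0,0,0],[0,0,0]],"hand":[0,0,0,0.6,0.6,0.6,0.6,0.6]}'
python3 - <<'E'
from h import *
s=manip.sense();f=cam('wrist');print(s['position'],s['eef_rot'],s['ft_force'],s['finger_gap'],s['qpos'])
cv2.imwrite('pics/w5.png',f['pixels'][:,:,::-1])
E
```

```text
t: 5.65
position: [564.1, -136.0, 69.6]
eef_rot: [-2.435, -1.984, 0.001]
ft_force: [0.5, 0.6, 0.4]
finger_gap: 55.2
[ 564.0869 -135.9925   69.6242] [-2.4349 -1.984   0.0009] [0.5018 0.5572 0.3584] 55.228066074783165 [-0.2392  0.4846  1.8516  0.      0.8063 -0.0358]
```

View pics/w5.png

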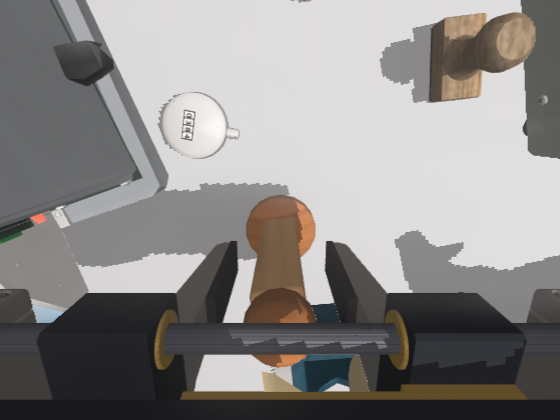

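The tamper is standing upright between the open fingers, with its foot at (280,228). Closing.

```bash
python3 -m inch '{"delta_pos":[[0,0,0],[0,0,0],[0,0,0],[0,0,0]],"rot":[[0,0,0],[0,0,0],[0,0,0],[0,0,0]],"hand":[0,0,0,0]}'
python3 - <<'E'
from h import *
s=manip.sense();f=cam('wrist');print(s['position'],s['eef_rot'],s['ft_force'],s['finger_gap'],s['qpos'])
cv2.imwrite('pics/w6.png',f['pixels'][:,:,::-1])
cv2.imwrite('pics/w6z.png',cv2.resize(f['pixels'][180:380,190:380,::-1],None,fx=3,fy=3))
E
```

```text
t: 6.2
position: [564.4, -136.1, 70.2]
eef_rot: [2.435, 1.984, 0.0]
ft_force: [-0.1, 0.1, 1.6]
finger_gap: 26.2
[ 564.3859 -136.0869   70.1924] [2.4354 1.9844 0.0001] [-0.0585  0.1295  1.5517] 26.237652838041747 [-0.2392  0.4837  1.8514 -0.      0.8063 -0.0358]
```

View pics/w6z.png

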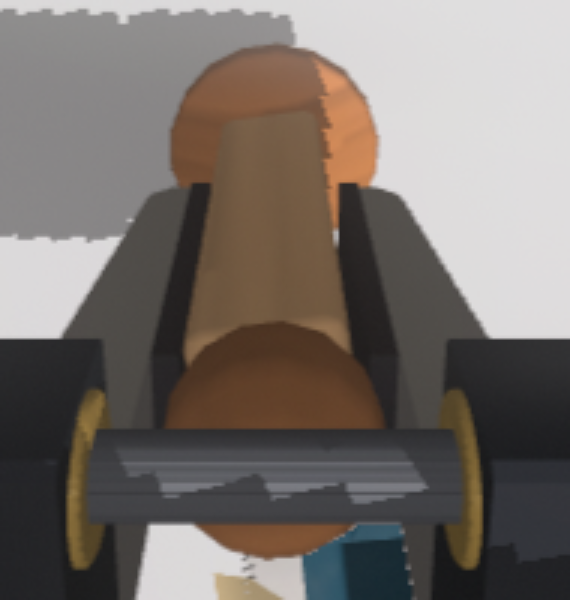

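```bash
python3 -m inch '{"delta_pos":[[0,0,0],[0,0,0],[0,0,0]],"rot":[[0,0,0],[0,0,0],[0,0,0]],"hand":[0,0,0]}'
python3 - <<'E'
from h import *
s=manip.sense();f=cam('wrist');print(s['position'],s['eef_rot'],s['ft_force'],s['torque'],s['finger_gap'])
cv2.imwrite('pics/w7z.png',cv2.resize(f['pixels'][180:380,190:380,::-1],None,fx=3,fy=3))
E
```

```text
t: 6.62
position: [564.4, -136.1, 70.2]
eef_rot: [-2.435, -1.984, 0.0]
ft_force: [-0.2, 0.4, 3.0]
finger_gap: 26.4
[ 564.3543 -136.0714   70.1626] [-2.4355 -1.9844  0.    ] [-0.1914  0.3836  2.9904] [0.0208 0.0826 0.0198] 26.439147419027606
```

View pics/w7z.png

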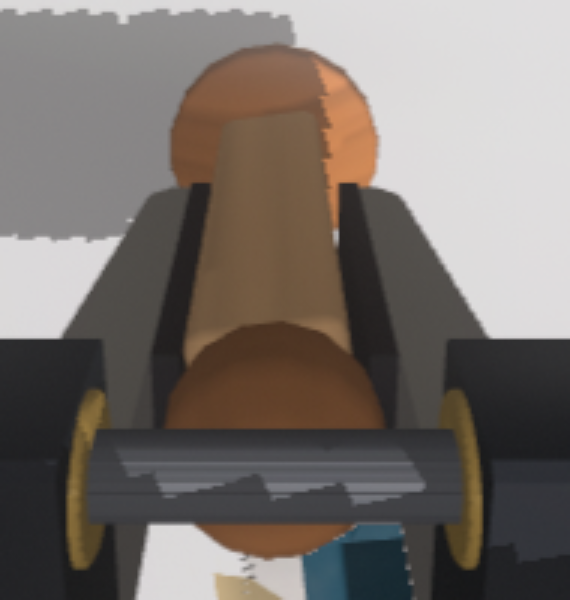

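The gap is stable at 26.4 mm, and the shaft's back edge is tilted counter-clockwise. It's gripped about 6° off square, so I'll open a little, turn +6° and re-close.

```bash
python3 -m inch '{"delta_pos":[[0,0,0],[0,0,0],[0,0,0],[0,0,0],[0,0,0],[0,0,0],[0,0,0]],"rot":[[0,0,0],[0,0,0],[0,0,6],[0,0,6],[0,0,6],[0,0,6],[0,0,6]],"hand":[0.42,0.42,0.42,0.42,0,0,0]}'
python3 - <<'E'
from h import *
s=manip.sense();f=cam('wrist');print(s['position'],s['eef_rot'],s['ft_force'],s['torque'],s['finger_gap'])
cv2.imwrite('pics/w8z.png',cv2.resize(f['pixels'][180:380,190:380,::-1],None,fx=3,fy=3))
E
```

```text
t: 7.55
position: [564.4, -136.1, 70.2]
eef_rot: [2.329, 2.108, 0.0]
ft_force: [-1.0, -0.0, 1.2]
finger_gap: 24.8
[ 564.405  -136.0606   70.1675] [2.3289 2.1085 0.0001] [-1.0212 -0.0345  1.2038] [-0.0641 -0.002  -0.0216] 24.812099050556807
```

View pics/w8z.png

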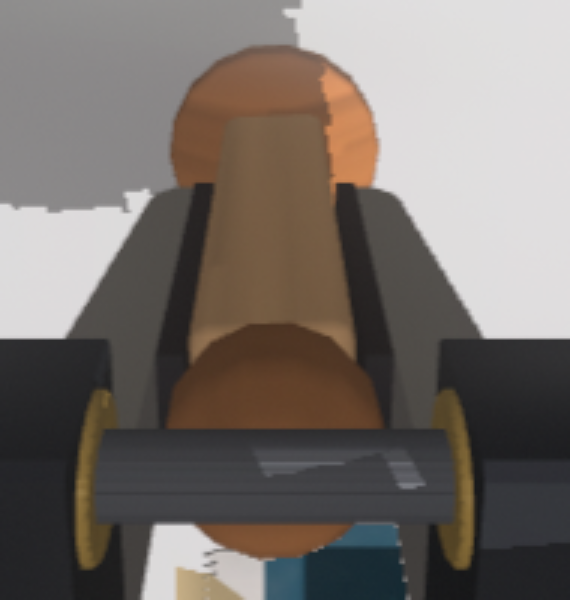

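The grip is now square on the shaft: gap 24.8 mm, front edge level. Next I compute the carry poses.

```bash
cat >> h.py <<'E'
def toolR(yaw):  # bin yaw -> tool rotation: tool z=-bin z, tool y=bin x, tool x = bin y
    B,_=binT([0,0,yaw]); return np.c_[B[:,1],B[:,0],-B[:,2]]
def tcp_for(p,foot,L=70.2):
    B,o=binT(p); return B@np.array(foot,float)+o+L*B[:,2]
def rotdelta(Rt,Rc): return np.degrees(R.from_matrix(Rt@Rc.T).as_rotvec())
E
python3 - <<'E'
from h import *
s=manip.sense();Rc=R.from_rotvec(s['eef_rot']).as_matrix()
p=[431,305,33.1]
print(rotdelta(toolR(33.1),Rc))
for ft in ([-40,0,110],[-60,0,170],[-40,0,56]): print(ft,tcp_for(p,ft), tcp_for(p,ft)-s['position'])
E
```

```text
[  6.7608 -27.7156  37.9927]
[-40, 0, 110] [330.5436 239.5133 194.3283] [-233.8507  375.5802  124.1544]
[-60, 0, 170] [292.1532 214.4869 237.9157] [-272.241   350.5538  167.7418]
[-40, 0, 56] [351.7809 253.3578 146.6491] [-212.6133  389.4247   76.4752]
```

```bash
python3 -m inch '{"delta_pos":[[0,0,0.03],[0,0,0.08],[0,0,0.13],[0,0,0.18],[0,0,0.23],[0,0.03,0.26],[0.01,0.08,0.26],[0.02,0.13,0.26],[0.03,0.18,0.26],[0.03,0.23,0.26],[0.02,0.27,0.26],[0.0,0.3,0.26]],"rot":[[0,0,0],[0,0,0],[0,0,0],[0,0,0],[0,0,0],[0,0,2],[0,0,7],[0,0,13],[0,0,20],[0,0,27],[0,0,33],[0,0,38]],"hand":[0,0,0,0,0,0,0,0,0,0,0,0]}'
python3 - <<'E'
from h import *
s=manip.sense();print(s['position'],s['qpos'],s['finger_gap'])
p=[431,305,33.1]
Rc=R.from_rotvec([2.3289,2.1085,0]);c=np.array([564.4,-136.06+300,70.2+260]);Rc=R.from_euler('z',38,degrees=True)*Rc
print(rotdelta(toolR(33.1),Rc.as_matrix()),tcp_for(p,[-60,0,170])-c)
E
```

```text
t: 9.1
position: [563.9, 165.6, 329.3]
eef_rot: [-1.509, -2.754, 0.001]
ft_force: [0.0, 0.5, -2.1]
finger_gap: 24.6
[563.8847 165.6388 329.2628] [ 0.2831  0.2179  1.5986  0.0002  1.326  -0.2852] 24.61861884057929
[ 15.1296 -23.5603   0.7713] [-272.2468   50.5469  -92.2843]
```

```bash
python3 -m inch '{"delta_pos":[[-0.03,0.005,0],[-0.075,0.014,0],[-0.12,0.022,-0.01],[-0.165,0.03,-0.03],[-0.21,0.038,-0.055],[-0.25,0.046,-0.08],[-0.272,0.0505,-0.092],[-0.272,0.0505,-0.092],[-0.272,0.0505,-0.092]],"rot":[[0,0,0],[2.5,-3.9,0.1],[5,-7.8,0.2],[7.5,-11.7,0.4],[10,-15.6,0.5],[12.5,-19.5,0.6],[15.1,-23.6,0.8],[15.1,-23.6,0.8],[15.1,-23.6,0.8]],"hand":[0,0,0,0,0,0,0,0,0]}'
python3 - <<'E'
from h import *
s=manip.sense();f=cam('wrist');print(s['position'],s['eef_rot'],s['qpos'],s['joint_velocities'],s['finger_gap'])
np.save('pics/w9C.npy',wristT(f,s))
cv2.imwrite('pics/w9.png',f['pixels'][:,:,::-1])
f=cam('top');cv2.imwrite('pics/t9.png',f['pixels'][:,:,::-1])
f=cam('scene');cv2.imwrite('pics/s9.png',f['pixels'][:,:,::-1])
E
```

```text
t: 10.22
position: [293.0, 215.0, 239.0]
eef_rot: [1.352, 2.5, 0.624]
ft_force: [0.2, 0.4, -1.1]
finger_gap: 24.8
[293.0346 214.971  238.9818] [1.3517 2.4996 0.6239] [ 0.67   -0.3741  2.4286 -0.0776  0.6004  0.1438] [-0.0168  0.0176 -0.0257 -0.0004 -0.0022  0.0014] 24.782870279669474
```

View pics/w9.png

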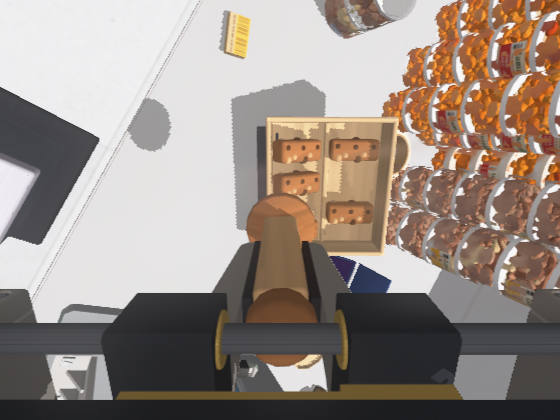

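View pics/s9.png

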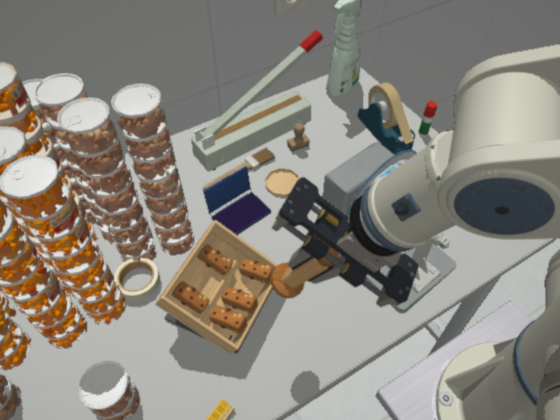

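The wrist view looks square onto the bin: rim corners at (267,118), (398,118) and (383,255), with the held tamper's foot at (282,222). I'll zoom in to fit.

Run:
```python
import cv2
a=cv2.imread('pics/w9.png')
cv2.imwrite('pics/w9z.png',cv2.resize(a[105:265,235:415],None,fx=4,fy=4,interpolation=cv2.INTER_CUBIC))
```

```text
(no output)
```

View pics/w9z.png

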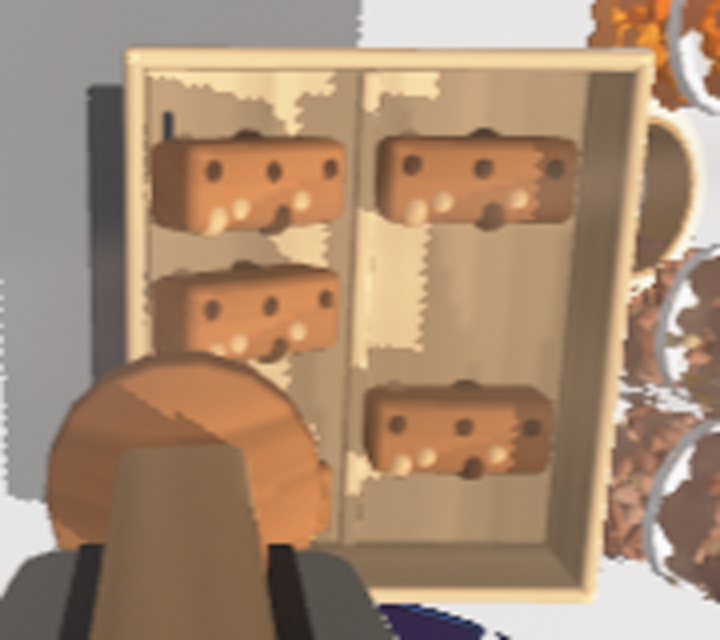

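Run:
```python
from h import *
t=cam('top');s=cam('scene');f=manip.grab_frame('wrist');C=np.load('pics/w9C.npy')
T=lambda a:np.array(a)/6+[145,200]
S=lambda a:np.array(a)/4.2+[150,215]
W=lambda a:np.array(a)/4+[235,105]
c=np.array([[76,-86,42],[76,86,42],[-76,86,42],[-76,-86,42.]])
pt=T([[434,36],[78,278],[280,555],[622,340]]);ps=S([[275,23],[48,345],[367,560],[552,225]])
pw=W([[597,603],[655,51],[126,50]])
def P(p):
    Rm=R.from_euler('ZY',[p[2],-28],degrees=True).as_matrix();return c@Rm.T+[p[0],p[1],p[3]]
def rw(p):
    q=P(p);return (proj(f,q[:3],C)-pw).ravel()
def ra(p):
    q=P(p);return np.r_[2*(proj(f,q[:3],C)-pw).ravel(),(proj(t,q)-pt).ravel(),(proj(s,q)-ps).ravel()]
r=least_squares(rw,[431,305,33,54]);print('wrist',r.x,r.fun)
r=least_squares(lambda p:rw([*p,54]),[431,305,33]);print('wrist fixed z',r.x,r.fun)
r=least_squares(ra,[431,305,33,54]);print('all',r.x,r.fun)
r=least_squares(lambda p:ra([*p,54]),[431,305,33]);print('all fz',r.x,r.fun)
b=r.x
# foot check
st=manip.sense();Rt=R.from_rotvec(st['eef_rot']).as_matrix()
ft=st['position']+Rt@[0,0,70.2-8];print('foot px pred',(proj(f,ft,C)-[235,105])*4)
B,o=binT(b)
def on_plane(fr,uv,Cm=None):  # intersect with bin z
    pass
def hit(fr,uv,z,Cm=None):
    oo,d=ray(fr,uv,Cm);oo=B.T@(oo-o);d=B.T@d;return oo+d*(z-oo[2])/d[2]
for n,q in (('b3 top edge',[[188,140],[190,230]]),('b2',[[193,275],[193,355]]),('b5 up mid',[[484,168]]),('b4',[[465,425]])):
    for k in q: print(n,hit(f,W(k),54 if n[1] in '23' else 28,C))
for n,k in (('b1 low R',[[540,365],[577,322]]),('b2',[[405,455],[447,413]]),('b3',[[318,505],[362,462]])):
    for q in k: print(n,hit(t,T(q),54))
cv=cv2.imread('pics/w9z.png')
for z,x in ((42,76),(0,70)):
    q=np.array([[x,-x-10,z],[x,x+10,z],[-x,x+10,z],[-x,-x-10,z]])@B.T+o
    cv2.polylines(cv,[((proj(f,q,C)-[235,105])*4).astype(int)],True,(255,0,0),1)
cv2.imwrite('pics/w9ov.png',cv)
```

```text
wrist [431.5346 306.9599  33.1133  52.7415] [-0.1491 -0.1912  0.2897  0.0904 -0.1591  0.0769]
wrist fixed z [430.6747 306.5376  33.1409] [ 0.0941  0.2145  0.5838 -0.066  -0.4758 -0.0213]
all [431.1432 306.5039  33.1047  53.1403] [-0.5128  0.2739  0.4151  0.4788 -0.9098  0.4141  0.1573  1.7382 -2.0199
 -1.0422 -0.8842 -0.2105 -0.0251 -0.7295 -1.401  -1.1866 -1.3265  0.5598
  0.1471  1.6515  0.442  -0.805 ]
all fz [430.641  306.2932  33.1286] [-0.0424  0.7607  0.9519  0.2263 -1.1758  0.2627  0.1609  1.8727 -2.0633
 -0.8427 -0.8729  0.0117  0.0259 -0.5684 -1.2376 -1.3318 -1.165   0.5016
  0.4066  1.6229  0.6803 -0.9236]
foot px pred [[179.9918 507.3886]]
b3 top edge [-57.6434  61.8     54.    ]
b3 top edge [-57.0059  36.6498  54.    ]
b2 [-56.0969  23.6712  54.    ]
b2 [-56.0085  -0.1047  54.    ]
b5 up mid [32.5619 52.3391 28.    ]
b4 [ 32.338  -29.2157  28.    ]
b1 low R [-61.9716 -51.3922  54.    ]
b1 low R [-54.3666 -74.1193  54.    ]
b2 [-63.9757  15.7885  54.    ]
b2 [-57.9914  -8.3193  54.    ]
b3 [-62.2032  56.7806  54.    ]
b3 [-56.3413  31.8757  54.    ]
```

View pics/w9ov.png

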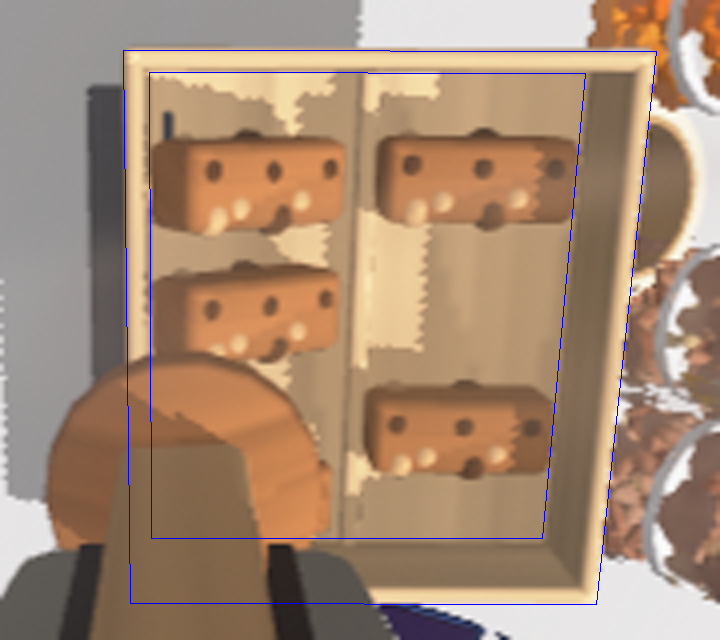

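The fit overlay matches the rim to about 1 px: bin at (430.9, 306.4), yaw 33.1°. Bar 3 is at y≈49, bar 2 at y≈12 and bar 1 at y≈-57. Next I compute the tamping deltas.

```bash
cat > cmd.py <<'E'
from h import *
p=[430.9,306.4,33.12]
B,o=binT(p)
def show(cur,foots):
    for ft in foots: print(ft, np.round((tcp_for(p,ft,70.1)-cur)/1000,4), )
E
python3 - <<'E'
from cmd import *
E
mv cmd.py tp.py
python3 - <<'E'
from tp import *
s=manip.sense();print('rot resid',rotdelta(toolR(33.12),R.from_rotvec(s['eef_rot']).as_matrix()),s['position'])
print('foot bin', B.T@(s['position']-o)-[0,0,70.1])
show(np.array([292.37,214.43,238.08]),[[-39,9,75],[-39,9,58],[-39,9,40],[-39,9,24]])
print('bin z',B[:,2],'x',B[:,0],'y',B[:,1])
E
```

```text
rot resid [0.057  0.0394 0.0318] [293.0851 214.4718 238.345 ]
foot bin [-59.7181  -1.6912 170.4363]
[-39, 9, 75] [ 0.0477  0.0435 -0.0743]
[-39, 9, 58] [ 0.0544  0.0478 -0.0893]
[-39, 9, 40] [ 0.0615  0.0525 -0.1052]
[-39, 9, 24] [ 0.0678  0.0566 -0.1193]
bin z [-0.3932 -0.2565  0.8829] x [0.7395 0.4824 0.4695] y [-0.5464  0.8375  0.    ]
```

Hover over bar 2, then go down to just above contact.

```bash
python3 -m inch '{"delta_pos":[[0.024,0.022,-0.037],[0.0477,0.0435,-0.0743],[0.0544,0.0478,-0.0893],[0.0544,0.0478,-0.0893],[0.0544,0.0478,-0.0893]],"rot":[[0,0,0],[0,0,0],[0,0,0],[0,0,0],[0,0,0]],"hand":[0,0,0,0,0]}'
python3 - <<'E'
from tp import *
s=manip.sense();f=cam('wrist');print('foot bin', B.T@(s['position']-o)-[0,0,70.1],s['ft_force'])
cv2.imwrite('pics/w10.png',cv2.resize(f['pixels'][60:310,150:450,::-1],None,fx=2.5,fy=2.3))
f=cam('scene');cv2.imwrite('pics/s10.png',cv2.resize(f['pixels'][200:360,140:340,::-1],None,fx=3.5,fy=3.5))
E
```

```text
t: 11.15
position: [346.9, 262.1, 149.2]
eef_rot: [1.353, 2.499, 0.623]
ft_force: [-0.7, -0.5, -1.9]
finger_gap: 24.8
foot bin [-38.8098   8.7639  58.3652] [-0.7261 -0.4862 -1.8803]
```

View pics/w10.png

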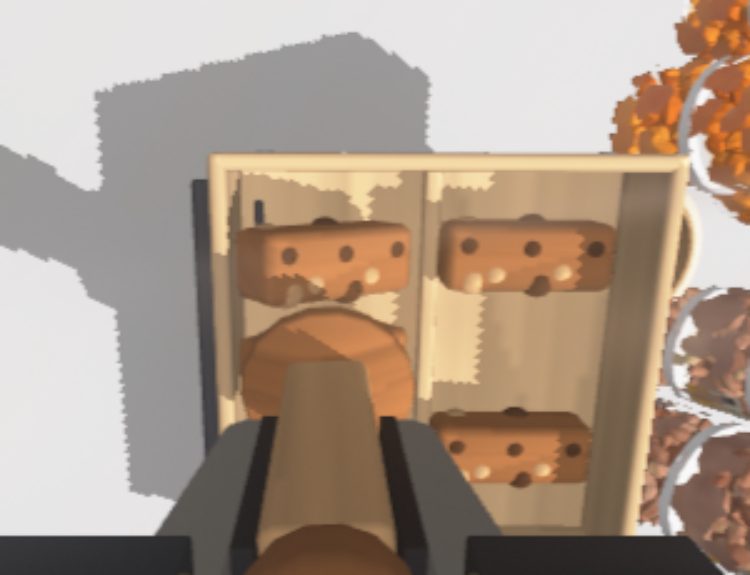

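View pics/s10.png

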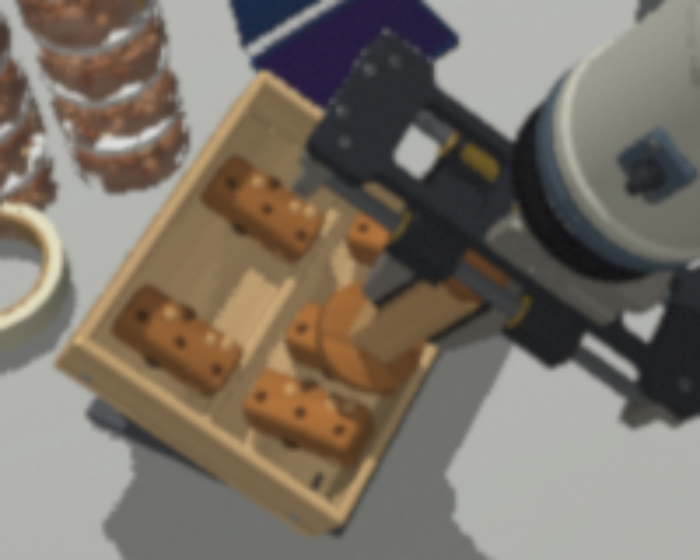

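The foot sits over bar 2's high end, inside the low wall (foot edge u≈243, wall about 238) and clear of the batten. Pressing down in stages.

```bash
python3 -m inch '{"delta_pos":[[0.0012,0.0008,-0.0026],[0.0024,0.0015,-0.0053],[0.0035,0.0023,-0.0079],[0.0047,0.0031,-0.0106],[0.0059,0.0038,-0.0132],[0.0071,0.0046,-0.0159]],"rot":[[0,0,0],[0,0,0],[0,0,0],[0,0,0],[0,0,0],[0,0,0]],"hand":[0,0,0,0,0,0]}'
python3 - <<'E'
from tp import *
s=manip.sense();print('foot bin', B.T@(s['position']-o)-[0,0,70.1],B.T@s['ft_force'],s['finger_gap'])
E
python3 -m inch '{"delta_pos":[[0.0012,0.0008,-0.0026],[0.0024,0.0015,-0.0053],[0.0035,0.0023,-0.0079],[0.0047,0.0031,-0.0106],[0.0059,0.0038,-0.0132],[0.0059,0.0038,-0.0132]],"rot":[[0,0,0],[0,0,0],[0,0,0],[0,0,0],[0,0,0],[0,0,0]],"hand":[0,0,0,0,0,0]}'
python3 - <<'E'
from tp import *
s=manip.sense();f=cam('wrist');print('foot bin', B.T@(s['position']-o)-[0,0,70.1],B.T@s['ft_force'],s['finger_gap'])
cv2.imwrite('pics/w11.png',cv2.resize(f['pixels'][60:310,150:450,::-1],None,fx=2.5,fy=2.3))
E
```

```text
t: 12.0
position: [354.0, 266.9, 132.7]
eef_rot: [1.353, 2.5, 0.623]
ft_force: [0.4, -0.2, -1.6]
finger_gap: 25.1
foot bin [-38.9769   8.9439  39.7347] [-0.5176 -0.4328 -1.4965] 25.10848739790116
t: 12.75
position: [359.8, 270.6, 119.5]
eef_rot: [1.353, 2.5, 0.623]
ft_force: [0.9, 0.5, -3.2]
finger_gap: 25.0
foot bin [-39.0705   8.9111  24.8962] [-0.6222 -0.0558 -3.3464] 25.009966091059233
```

View pics/w11.png

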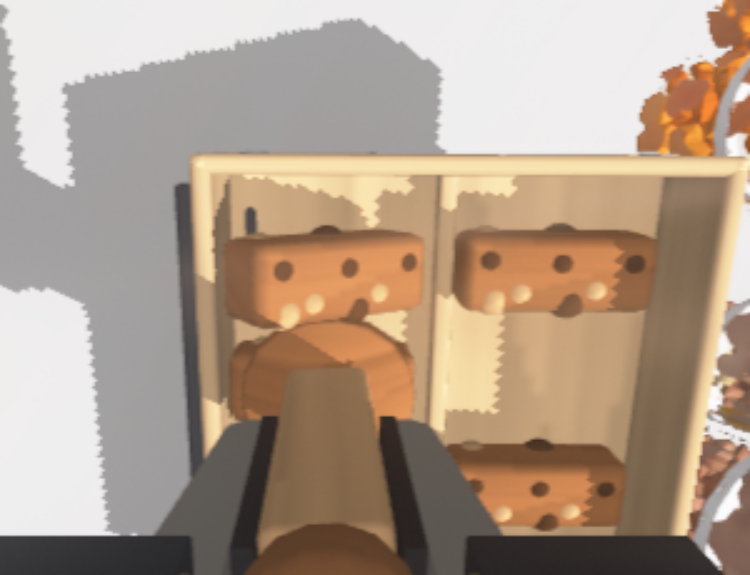

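Bar 2's end now shows low beside the foot at (240,375), so it looks down, but there's no firm contact force yet. I'll press a little further.

```bash
python3 -m inch '{"delta_pos":[[0.0006,0.0004,-0.0013],[0.0012,0.0008,-0.0026],[0.0012,0.0008,-0.0026]],"rot":[[0,0,0],[0,0,0],[0,0,0]],"hand":[0,0,0]}'
python3 - <<'E'
from tp import *
s=manip.sense();print('foot bin', B.T@(s['position']-o)-[0,0,70.1],B.T@s['ft_force'],s['finger_gap'])
show(np.array([354.77+5.0,0,0])*0+np.array([292.37+54.4+7.1+5.9+1.2,214.43+47.8+4.6+3.8+.8,238.08-89.3-15.9-13.2-2.6]),[[-39,9,22],[-39,9,62],[-39,50,62],[-39,50,24],[-39,50,21]])
E
```

```text
t: 13.18
position: [360.8, 271.1, 117.4]
eef_rot: [1.352, 2.5, 0.623]
ft_force: [-7.1, -6.4, 12.8]
finger_gap: 24.0
foot bin [-39.1151   8.7904  22.5296] [-2.3234 -1.4399 15.731 ] 23.976648831598137
[-39, 9, 22] [-0.      0.0001 -0.0001]
[-39, 9, 62] [-0.0158 -0.0102  0.0352]
[-39, 50, 62] [-0.0382  0.0241  0.0352]
[-39, 50, 24] [-0.0232  0.0339  0.0017]
[-39, 50, 21] [-0.0221  0.0347 -0.001 ]
```

Contact of about 19 N at 22.5 mm, so bar 2 is flat. Next is bar 3.

```bash
python3 -m inch '{"delta_pos":[[-0.0158,-0.0102,0.0352],[-0.0158,-0.0102,0.0352],[-0.0382,0.0241,0.0352],[-0.0382,0.0241,0.0352],[-0.0362,0.0254,0.0308],[-0.0343,0.0267,0.0264],[-0.0323,0.0279,0.022],[-0.0303,0.0292,0.0175],[-0.0284,0.0305,0.0131],[-0.0264,0.0318,0.0087],[-0.0244,0.0331,0.0043],[-0.0225,0.0343,-0.0001]],"rot":[[0,0,0],[0,0,0],[0,0,0],[0,0,0],[0,0,0],[0,0,0],[0,0,0],[0,0,0],[0,0,0],[0,0,0],[0,0,0],[0,0,0]],"hand":[0,0,0,0,0,0,0,0,0,0,0,0]}'
python3 - <<'E'
from tp import *
s=manip.sense();f=cam('wrist');print('foot bin', B.T@(s['position']-o)-[0,0,70.1],B.T@s['ft_force'],s['finger_gap'])
cv2.imwrite('pics/w12.png',cv2.resize(f['pixels'][60:310,150:450,::-1],None,fx=2.5,fy=2.3))
E
```

```text
t: 14.68
position: [338.5, 305.5, 116.8]
eef_rot: [1.353, 2.499, 0.623]
ft_force: [-19.4, -13.8, 36.9]
finger_gap: 23.6
foot bin [-39.2607  49.7455  21.8866] [-3.6848 -0.9293 43.7895] 23.564903772083664
```

View pics/w12.png

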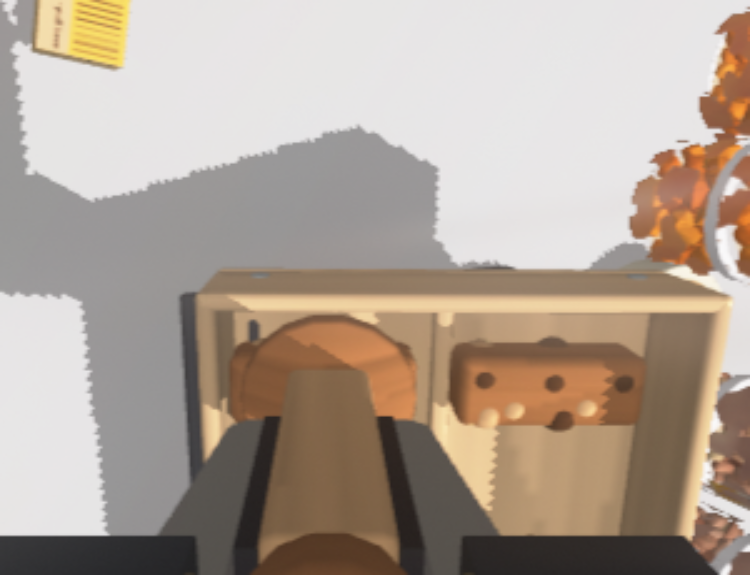

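Bar 3 is pressed flat; the contact force was 44 N, so I'll press less next time. I'll lift, shift to bar 1 (y=-52) and stop at 23.5 mm.

```bash
python3 -m inch '{"delta_pos":[[-0.0157,-0.0103,0.0353],[-0.0157,-0.0103,0.0353],[0.0122,-0.053,0.0353],[0.04,-0.0957,0.0353],[0.042,-0.0944,0.0309],[0.0439,-0.0931,0.0265],[0.0459,-0.0919,0.022],[0.0479,-0.0906,0.0176],[0.0498,-0.0893,0.0132],[0.0518,-0.088,0.0088],[0.0538,-0.0867,0.0044],[0.0552,-0.0858,0.0013]],"rot":[[0,0,0],[0,0,0],[0,0,0],[0,0,0],[0,0,0],[0,0,0],[0,0,0],[0,0,0],[0,0,0],[0,0,0],[0,0,0],[0,0,0]],"hand":[0,0,0,0,0,0,0,0,0,0,0,0]}'
python3 - <<'E'
from tp import *
s=manip.sense();f=cam('wrist');print('foot bin', B.T@(s['position']-o)-[0,0,70.1],B.T@s['ft_force'],s['finger_gap'])
cv2.imwrite('pics/w13.png',cv2.resize(f['pixels'][60:310,150:450,::-1],None,fx=2.5,fy=2.3))
E
```

```text
t: 16.23
position: [393.7, 220.2, 118.0]
eef_rot: [1.352, 2.5, 0.623]
ft_force: [-0.2, -0.5, -0.2]
finger_gap: 24.1
foot bin [-39.0286 -51.9112  23.1758] [-0.523  -0.2938  0.0063] 24.058337167412894
```

View pics/w13.png

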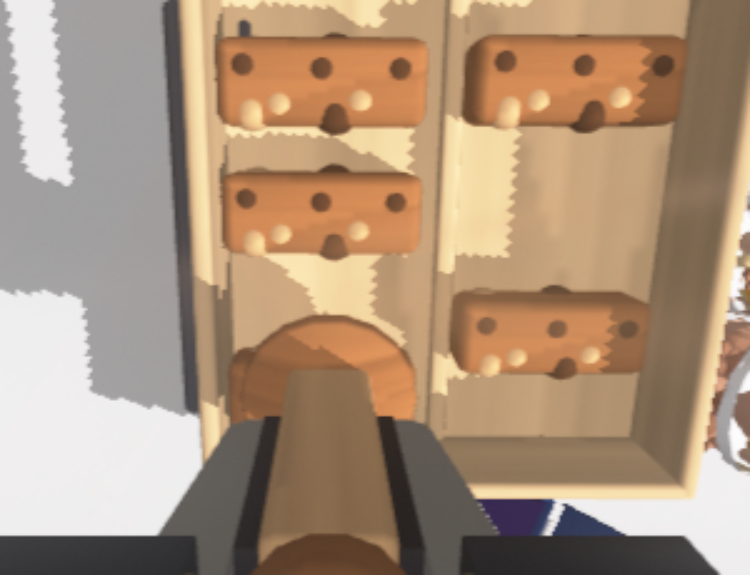

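Bars 3 (at 320,85) and 2 (at 320,212) lie flat. Bar 1's low end shows beside the foot. I'll give it a firmer press of about 1.5 mm, then lift.

```bash
python3 -m inch '{"delta_pos":[[0.0003,0.0002,-0.0007],[0.0005,0.0003,-0.0011],[0.0005,0.0003,-0.0011]],"rot":[[0,0,0],[0,0,0],[0,0,0]],"hand":[0,0,0]}'
python3 - <<'E'
from tp import *
s=manip.sense();print('foot bin', B.T@(s['position']-o)-[0,0,70.1],B.T@s['ft_force'],s['finger_gap'])
E
python3 -m inch '{"delta_pos":[[-0.015,-0.01,0.035],[-0.04,-0.02,0.09],[-0.065,-0.03,0.14],[-0.065,-0.03,0.14],[-0.065,-0.03,0.14]],"rot":[[0,0,0],[0,0,0],[0,0,0],[0,0,0],[0,0,0]],"hand":[0,0,0,0,0]}'
python3 - <<'E'
from tp import *
s=manip.sense();f=cam('wrist');print(s['position'],s['eef_rot'],s['qpos'],s['ft_force'])
np.save('pics/w14C.npy',wristT(f,s))
cv2.imwrite('pics/w14.png',f['pixels'][:,:,::-1])
g=cam('scene')['pixels'][200:360,140:300,::-1];h=cam('top')['pixels'][190:310,140:270,::-1]
a=cv2.resize(f['pixels'][100:400,100:400,::-1],(420,420));g=cv2.resize(g,(380,380),interpolation=cv2.INTER_CUBIC)
cv2.imwrite('pics/s14.png',np.hstack([a,np.vstack([g,np.zeros((40,380,3),np.uint8)])]))
cv2.imwrite('pics/t14.png',cv2.resize(h,None,fx=4,fy=4,interpolation=cv2.INTER_CUBIC))
E
```

```text
t: 16.65
position: [393.8, 220.2, 117.4]
eef_rot: [1.353, 2.5, 0.623]
ft_force: [-6.1, -1.2, 7.0]
finger_gap: 24.0
foot bin [-39.2719 -51.9502  22.5629] [-1.7845  2.3202  8.8479] 24.012854265381375
t: 17.27
position: [329.2, 190.2, 256.9]
eef_rot: [1.352, 2.499, 0.624]
ft_force: [-0.3, -0.7, -2.2]
finger_gap: 24.1
[329.1703 190.233  256.8788] [1.3522 2.4991 0.6239] [ 0.4788 -0.3617  2.3793  0.077   0.6375 -0.1506] [-0.3281 -0.7007 -2.2431]
```

View pics/w14.png

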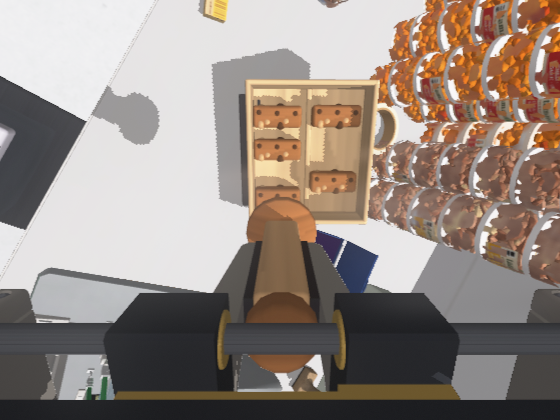

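View pics/s14.png

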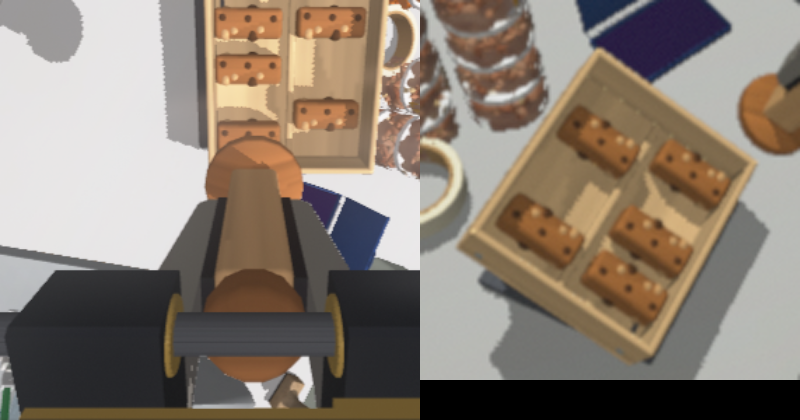

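View pics/t14.png

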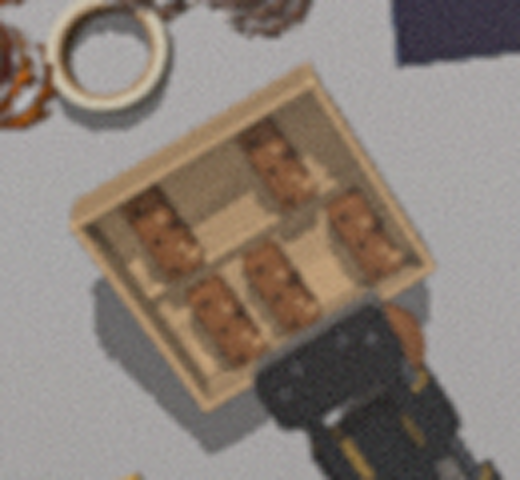

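All five bars lie flat in the three views. In the wrist view the lower row is at (277,117), (277,149) and (277,193), and the top view agrees. Next I compute the move to the tray.

Run:
```python
from h import *
Rc=toolR(33.12)
cur=np.array([292.37+54.4+7.1+5.9+1.2-22.5+55.2+.5-65,214.43+47.8+4.6+3.8+.8+34.3-85.8+.3-30,238.08-89.3-15.9-13.2-2.6-.1+1.3-1.1+140])
print(cur)
a=np.radians(6);D=np.c_[[-np.sin(a),np.cos(a),0],[np.cos(a),np.sin(a),0],[0,0,-1]]
print(rotdelta(D,Rc),np.array([600,45,320])-cur)
```

```text
[329.17 190.23 257.18]
[ -9.4609  26.6281 -26.5741] [ 270.83 -145.23   62.82]
```

```bash
python3 -m inch '{"delta_pos":[[0.01,0,0.035],[0.03,-0.01,0.065],[0.06,-0.03,0.07],[0.1,-0.06,0.07],[0.14,-0.09,0.07],[0.18,-0.125,0.07],[0.22,-0.16,0.065],[0.255,-0.19,0.063],[0.281,-0.21,0.063],[0.281,-0.21,0.063],[0.281,-0.21,0.063]],"rot":[[0,0,0],[-1.2,3.3,-3.3],[-2.4,6.7,-6.6],[-3.5,10,-10],[-4.7,13.3,-13.3],[-5.9,16.6,-16.6],[-7.1,20,-19.9],[-8.3,23.3,-23.3],[-9.5,26.6,-26.6],[-9.5,26.6,-26.6],[-9.5,26.6,-26.6]],"hand":[0,0,0,0,0,0,0,0,0,0,0]}'
python3 - <<'E'
from h import *
s=manip.sense();f=cam('wrist');print(s['position'],s['eef_rot'],R.from_rotvec(s['eef_rot']).as_matrix()[:,2],s['qpos'],s['joint_velocities'],s['finger_gap'])
np.save('pics/w15C.npy',wristT(f,s))
cv2.imwrite('pics/w15.png',f['pixels'][:,:,::-1])
cv2.imwrite('pics/w15z.png',cv2.resize(f['pixels'][120:320,170:390,::-1],None,fx=3.4,fy=3,interpolation=cv2.INTER_CUBIC))
E
```

```text
t: 18.8
position: [609.7, -19.5, 317.6]
eef_rot: [-2.1, -2.335, 0.004]
ft_force: [0.5, 0.2, -1.7]
finger_gap: 23.5
[609.662  -19.4529 317.5952] [-2.0995 -2.3349  0.004 ] [-0.0029 -0.0009 -1.    ] [-0.0338  0.2633  1.5651 -0.001   1.316  -0.1396] [ 0.0077 -0.0391  0.0119 -0.002   0.0043  0.0024] 23.49827247949186
```

View pics/w15.png

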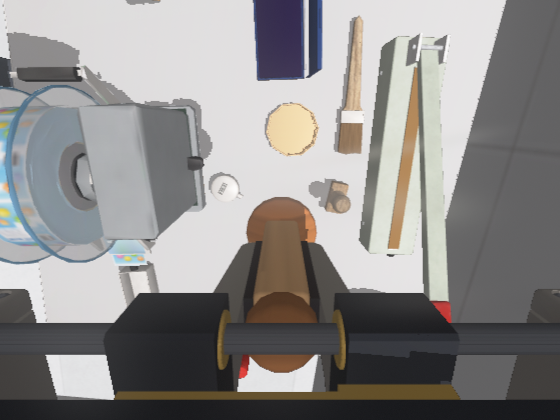

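The tray is at (291,129), clear of the foot at (282,232). I'll segment the tray in the wrist and top pictures and triangulate.

Run:
```python
from h import *
C=np.load('pics/w15C.npy');f=manip.grab_frame('wrist');t=manip.grab_frame('top');s=manip.grab_frame('scene')
def seg(img,box):
    x0,y0,x1,y1=box;h=cv2.cvtColor(img[y0:y1,x0:x1],cv2.COLOR_BGR2HSV)
    m=((h[...,1]>60)&(h[...,0]<30)).astype(np.uint8)
    n,l,st,ce=cv2.connectedComponentsWithStats(m);k=1+np.argmax(st[1:,4])
    c=max(cv2.findContours((l==k).astype(np.uint8),cv2.RETR_EXTERNAL,cv2.CHAIN_APPROX_NONE)[0],key=len)
    e=cv2.fitEllipse(c);return np.array(e[0])+[x0,y0],e[1]
w,ws=seg(cv2.imread('pics/w15.png'),(255,90,328,165))
tp,ts=seg(cv2.imread('pics/top0.png'),(280,162,320,202))
sp,ss=seg(cv2.imread('pics/scene0.png'),(262,165,303,198))
print(w,ws,tp,ts,sp,ss)
for n,fr,q,Cm in (('w',f,w,C),('t',t,tp,None),('s',s,sp,None)):print(n,onz(fr,q,7,Cm))
print(tri([ray(f,w,C),ray(t,tp)]),tri([ray(f,w,C),ray(t,tp),ray(s,sp)]))
# foot
T=np.linalg.inv(C)@np.linalg.inv(np.eye(4))
M=f['mount'];Mi=np.linalg.inv(M)
th=np.linspace(0,6.28,60)
for off in (0,):
    q=proj(f,np.c_[27*np.cos(th),27*np.sin(th),np.full(60,60.1)],Mi)
    print('foot pred box',q.min(0),q.max(0))
im=cv2.imread('pics/w15.png')
cv2.polylines(im,[q.astype(int)],True,(255,0,0),1)
q=proj(f,np.c_[27*np.cos(th),27*np.sin(th),np.full(60,70.1)],Mi)
cv2.polylines(im,[q.astype(int)],True,(0,255,0),1)
cv2.imwrite('pics/w15f.png',cv2.resize(im[180:280,220:350],None,fx=6,fy=6,interpolation=cv2.INTER_CUBIC))
```

```text
[291.8416 129.1024] (49.703582763671875, 51.60948181152344) [300.6917 181.7951] (25.733335494995117, 25.89442253112793) [282.0968 182.0204] (26.837949752807617, 33.63499450683594)
w [616.3891  54.222    7.    ]
t [615.3524  52.4503   7.    ]
s [616.5511  53.8859   7.    ]
(array([616.3825,  53.2369,   3.3431]), [np.float64(0.9478513338671285), np.float64(0.9478513338671111)]) (array([616.1082,  53.5214,   6.9073]), [np.float64(0.7548440424234668), np.float64(1.29430166037526), np.float64(0.5792095889252896)])
foot pred box [247.143  198.0015] [317.0615 263.7568]
```

View pics/w15f.png

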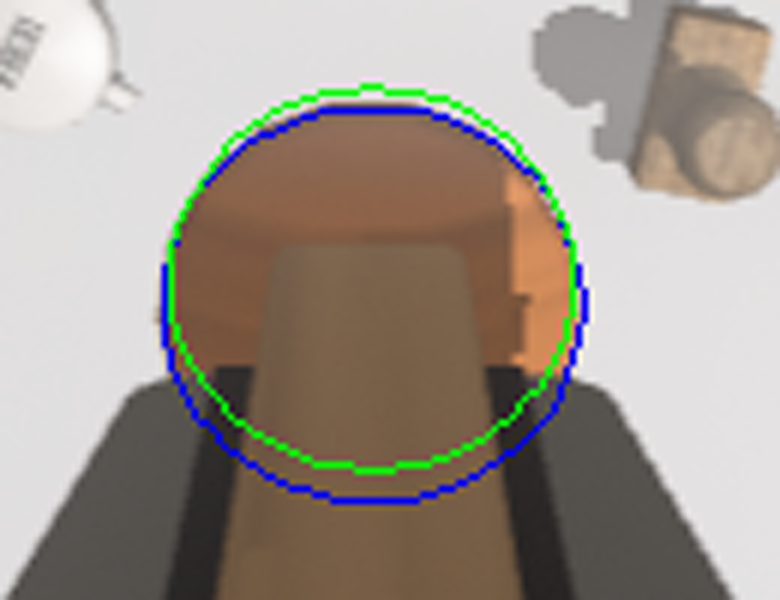

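The foot outline moved about 4 px in the wrist view since the tamping, so it may have slipped or tilted. I'll quantify that from the foot and knob edges in w9 and w15.

```bash
python3 - <<'E'
from h import *
f=manip.grab_frame('wrist');Mi=np.linalg.inv(f['mount'])
th=np.linspace(0,2*np.pi,90)
prof=[(0,27),(10,27),(14,17)]
ks=[(122+15*np.sin(a)*(10/15),15*np.cos(a)) for a in np.linspace(-1.4,1.4,9)]
def box(pr,L,tx,dx=0):
    P=np.vstack([np.c_[r*np.cos(th),r*np.sin(th),np.full(90,z)] for z,r in pr])
    # tamper frame -> tool: z_tool = L - z ; tilt about tool y
    Q=np.c_[P[:,0],P[:,1],L-P[:,2]]@R.from_euler('y',tx,degrees=True).as_matrix().T+[dx,0,0]
    q=proj(f,Q,Mi);return q.min(0),q.max(0)
for L,tx,dx in ((70,0,0),(66,0,0),(62,0,0),(58,0,0),(70,3,0),(70,-3,0),(70,0,-3)):
    a=box(prof,L,tx,dx);b=box(ks,L,tx,dx)
    print(L,tx,dx,'foot top %.1f L %.1f R %.1f'%(a[0][1],a[0][0],a[1][0]),'knob top %.1f bot %.1f L %.1f R %.1f'%(b[0][1],b[1][1],b[0][0],b[1][0]))
for n in ('w5','w6','w9','w14','w15'):
    im=cv2.imread(f'pics/{n}.png');h=cv2.cvtColor(im,cv2.COLOR_BGR2HSV)
    m=((h[...,1]>90)&(h[...,0]<25))
    print(n,'col282 rows',[ (int(r)) for r in np.flatnonzero(np.diff(m[180:385,282].astype(int)))+181])
E
python3 - <<'E'
import cv2,numpy as np
o=[]
for n in ('w9','w15'):
    o.append(cv2.resize(cv2.imread(f'pics/{n}.png')[185:385,220:345],None,fx=3,fy=3,interpolation=cv2.INTER_CUBIC))
cv2.imwrite('pics/cmp.png',np.hstack(o))
E
```

```text
70 0 0 foot top 195.0 L 247.1 R 317.1 knob top 293.1 bot 363.4 L 246.1 R 319.7
66 0 0 foot top 196.2 L 246.5 R 317.7 knob top 298.7 bot 371.5 L 244.9 R 320.9
62 0 0 foot top 197.4 L 245.9 R 318.4 knob top 304.7 bot 380.1 L 243.7 R 322.3
58 0 0 foot top 198.7 L 245.3 R 319.0 knob top 311.1 bot 389.4 L 242.4 R 323.7
70 3 0 foot top 190.8 L 246.9 R 317.3 knob top 299.6 bot 368.2 L 246.3 R 319.4
70 -3 0 foot top 199.2 L 247.2 R 317.0 knob top 286.6 bot 358.3 L 245.9 R 319.9
70 0 -3 foot top 198.7 L 247.2 R 317.0 knob top 299.6 bot 369.5 L 246.3 R 319.4
w5 col282 rows [199, 323, 354, 367]
w6 col282 rows [198, 323, 355, 365]
w9 col282 rows [323, 355, 366]
w14 col282 rows [323, 355, 373]
w15 col282 rows [201, 323, 355, 372]
```

View pics/cmp.png

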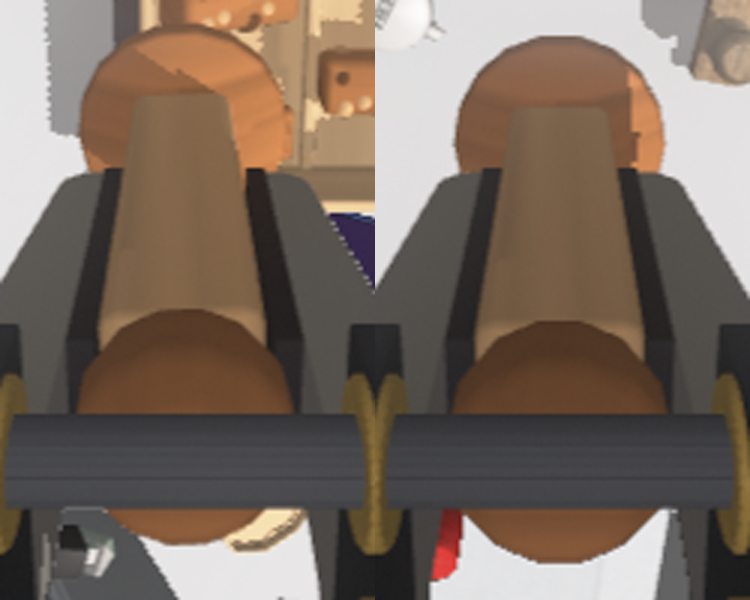

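The change is best explained by a slide of about 1–3 mm along the shaft plus a tilt correction of about 1°, so the tamper is now near upright. The tray is at (616, 53.5), and a 54 mm foot in a 66 mm floor leaves enough room. I'll move over it and descend to just above.

```bash
python3 -m inch '{"delta_pos":[[0.003,0.037,0],[0.006,0.074,-0.01],[0.006,0.074,-0.04],[0.006,0.074,-0.09],[0.006,0.074,-0.14],[0.006,0.074,-0.19],[0.006,0.074,-0.225],[0.006,0.074,-0.235],[0.006,0.074,-0.235],[0.006,0.074,-0.235]],"rot":[[0,0,0],[0,0,0],[0,0,0],[0,0,0],[0,0,0],[0,0,0],[0,0,0],[0,0,0],[0,0,0],[0,0,0]],"hand":[0,0,0,0,0,0,0,0,0,0]}'
python3 - <<'E'
from h import *
s=manip.sense();f=cam('wrist');print(s['position'],s['eef_rot'],s['ft_force'])
np.save('pics/w16C.npy',wristT(f,s))
cv2.imwrite('pics/w16.png',f['pixels'][:,:,::-1])
f=cam('scene');cv2.imwrite('pics/s16.png',cv2.resize(f['pixels'][100:250,180:380,::-1],None,fx=4,fy=4,interpolation=cv2.INTER_CUBIC))
E
```

```text
t: 20.3
position: [617.4, 54.4, 87.1]
eef_rot: [2.099, 2.333, 0.002]
ft_force: [0.4, -0.0, -1.4]
finger_gap: 23.5
[617.449   54.3937  87.1208] [2.0987 2.3328 0.0023] [ 0.3948 -0.0164 -1.3539]
```

View pics/w16.png

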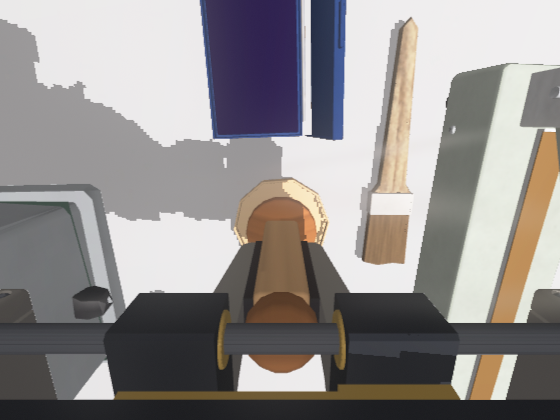

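View pics/s16.png

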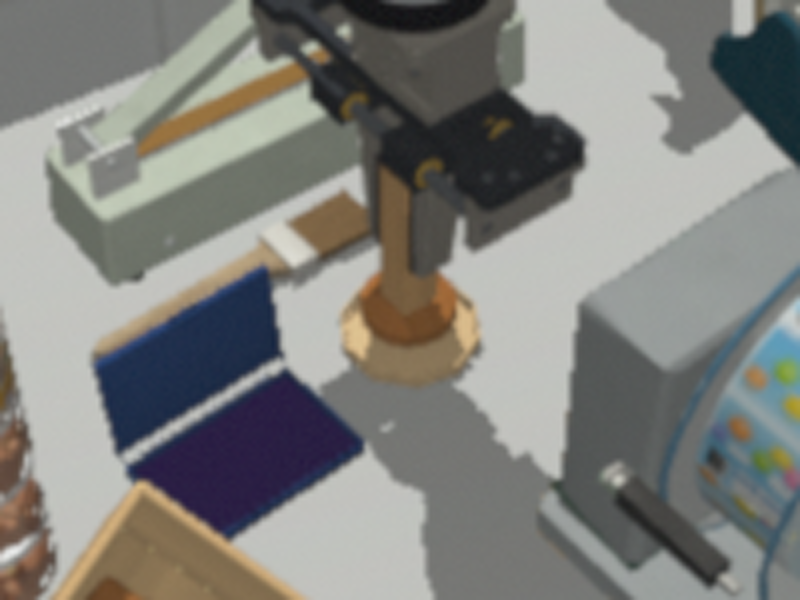

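The foot is centred sideways in the tray (foot 247–318, tray 236–327). Lowering in small steps.

```bash
python3 - <<'E'
from h import *
C=np.load('pics/w16C.npy');f=manip.grab_frame('wrist');th=np.linspace(0,6.28,300)
for y in (50,52,53.5,55): print(y,proj(f,np.c_[616.3+40*np.cos(th),y+40*np.sin(th),np.full(300,8)],C).min(0))
E
python3 -m inch '{"delta_pos":[[0,0,-0.003],[0,0,-0.006],[0,0,-0.009],[0,0,-0.011],[0,0,-0.011]],"rot":[[0,0,0],[0,0,0],[0,0,0],[0,0,0],[0,0,0]],"hand":[0,0,0,0,0]}'
```

```text
50 [231.9431 181.5113]
52 [232.0848 179.05  ]
53.5 [232.1916 177.1964]
55 [232.2986 175.3361]
t: 21.08
position: [616.0, 54.2, 73.9]
eef_rot: [2.1, 2.335, -0.002]
ft_force: [0.8, 0.1, -2.1]
finger_gap: 23.4
```

```bash
python3 -m inch '{"delta_pos":[[0,0,-0.001],[0,0,-0.002],[0,0,-0.0025],[0,0,-0.0025]],"rot":[[0,0,0],[0,0,0],[0,0,0],[0,0,0]],"hand":[0,0,0,0]}'
```

```text
t: 21.58
position: [616.1, 54.2, 71.7]
eef_rot: [2.1, 2.334, -0.001]
ft_force: [0.3, -0.9, -1.3]
finger_gap: 24.1
```

```bash
python3 -m inch '{"delta_pos":[[0,0,-0.0007],[0,0,-0.0015],[0,0,-0.0015]],"rot":[[0,0,0],[0,0,0],[0,0,0]],"hand":[0,0,0]}'
python3 - <<'E'
from h import *
f=cam('scene');cv2.imwrite('pics/s17.png',cv2.resize(f['pixels'][120:220,230:350,::-1],None,fx=6,fy=6,interpolation=cv2.INTER_CUBIC))
E
```

```text
t: 21.95
position: [616.1, 54.2, 70.1]
eef_rot: [2.1, 2.334, -0.001]
ft_force: [0.3, -0.2, -2.7]
finger_gap: 23.9
```

View pics/s17.png

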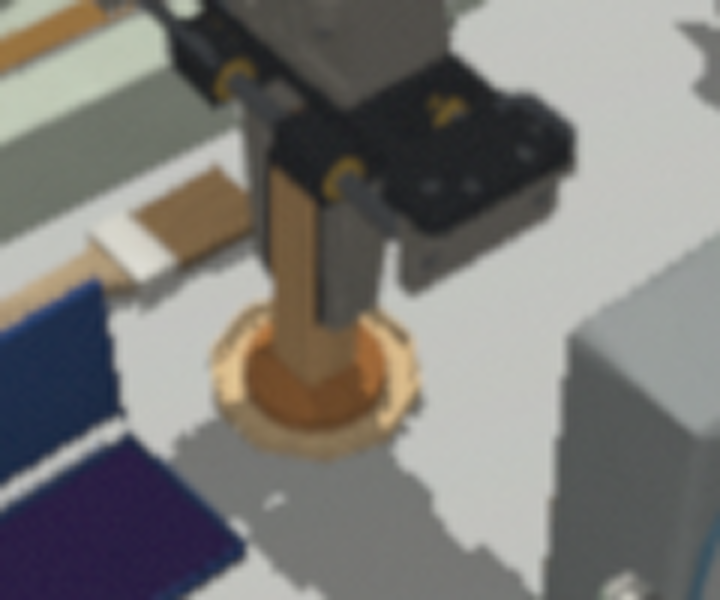

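The foot is inside the tray with clearance all round but still bears no load. I'll keep lowering.

```bash
python3 -m inch '{"delta_pos":[[0,0,-0.0007],[0,0,-0.0015],[0,0,-0.0015]],"rot":[[0,0,0],[0,0,0],[0,0,0]],"hand":[0,0,0]}'
```

```text
t: 22.38
position: [616.3, 54.2, 69.2]
eef_rot: [2.1, 2.334, -0.001]
ft_force: [-1.8, -0.6, 4.4]
finger_gap: 23.8
```

```bash
python3 -m inch '{"delta_pos":[[0,0,-0.0005],[0,0,-0.001],[0,0,-0.001]],"rot":[[0,0,0],[0,0,0],[0,0,0]],"hand":[0,0,0]}'
```

```text
t: 22.75
position: [616.3, 54.2, 69.2]
eef_rot: [2.1, 2.334, -0.001]
ft_force: [-4.9, -0.4, 14.1]
finger_gap: 23.3
```

Contact at TCP z=69.2. I'll ease back 1 mm and release.

```bash
python3 -m inch '{"delta_pos":[[0,0,0.001],[0,0,0.001],[0,0,0.001],[0,0,0.001],[0,0,0.001],[0,0,0.001]],"rot":[[0,0,0],[0,0,0],[0,0,0],[0,0,0],[0,0,0],[0,0,0]],"hand":[0,0.35,0.6,0.75,0.75,0.75]}'
python3 - <<'E'
from h import *
s=manip.sense();f=cam('wrist');print(s['ft_force'],s['finger_gap'])
cv2.imwrite('pics/w18.png',f['pixels'][:,:,::-1])
E
```

```text
t: 23.5
position: [616.2, 54.2, 68.6]
eef_rot: [2.1, 2.334, -0.001]
ft_force: [-0.5, 0.9, -0.4]
finger_gap: 68.3
[-0.4536  0.8872 -0.3533] 68.29985574023902
```

View pics/w18.png

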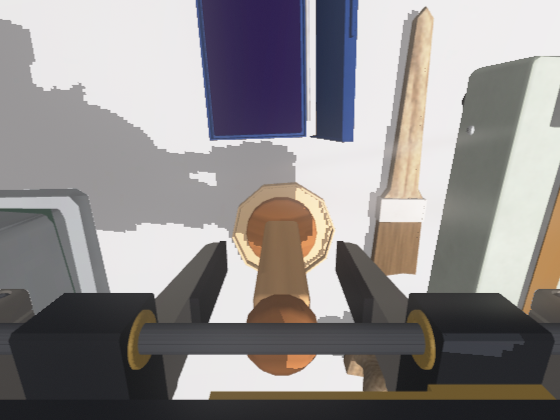

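The tamper stands freely in the tray, with its foot centre at (282,230), the tray at (283,228) and both fingers clear. Retreating straight up, then off to the side.

```bash
python3 -m inch '{"delta_pos":[[0,0,0.02],[0,0,0.05],[0,0,0.09],[0,0,0.14],[0,0,0.19],[0,0,0.24],[0,-0.04,0.26],[0,-0.1,0.26],[0,-0.15,0.26],[0,-0.15,0.26],[0,-0.15,0.26]],"rot":[[0,0,0],[0,0,0],[0,0,0],[0,0,0],[0,0,0],[0,0,0],[0,0,0],[0,0,0],[0,0,0],[0,0,0],[0,0,0]],"hand":[0.75,0.75,0.75,0.75,0.75,0.75,0.75,0.75,0.75,0.75,0.75]}'
python3 - <<'E'
from h import *
f=cam('scene')['pixels'][:,:,::-1];t=cam('top')['pixels'][:,:,::-1];w=cam('wrist')['pixels'][:,:,::-1]
cv2.imwrite('pics/s19.png',f);cv2.imwrite('pics/t19.png',t);cv2.imwrite('pics/w19.png',w)
a=cv2.resize(f[100:350,150:400],(400,400),interpolation=cv2.INTER_CUBIC);b=cv2.resize(t[120:300,150:410],(400,277),interpolation=cv2.INTER_CUBIC)
b=np.vstack([b,np.zeros((123,400,3),np.uint8)])
cv2.imwrite('pics/c19.png',np.hstack([a,b]))
cv2.imwrite('pics/b19.png',np.hstack([cv2.resize(f[215:355,150:290],(400,400),interpolation=cv2.INTER_CUBIC),cv2.resize(t[195:305,150:260],(400,400),interpolation=cv2.INTER_CUBIC)]))
E
```

```text
t: 24.92
position: [616.0, -95.4, 329.6]
eef_rot: [2.101, 2.333, 0.0]
ft_force: [0.3, 0.4, 0.2]
finger_gap: 68.8
```

View pics/c19.png

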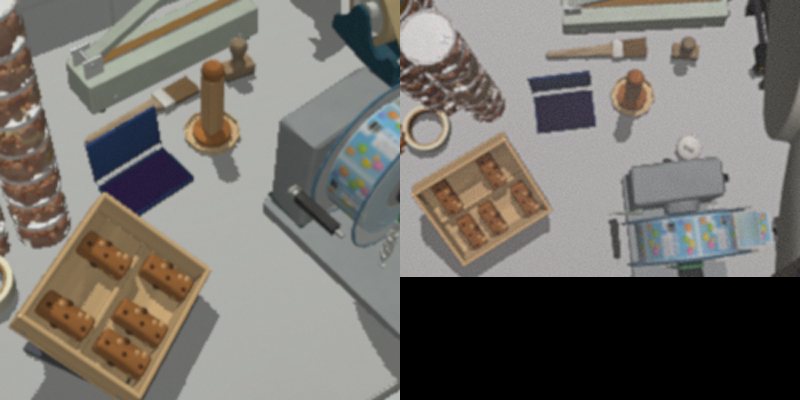

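View pics/w19.png

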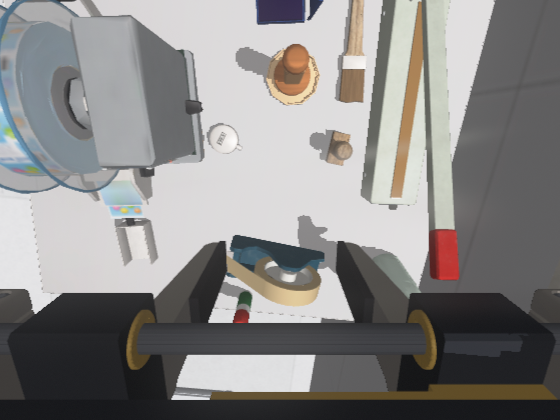

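View pics/b19.png

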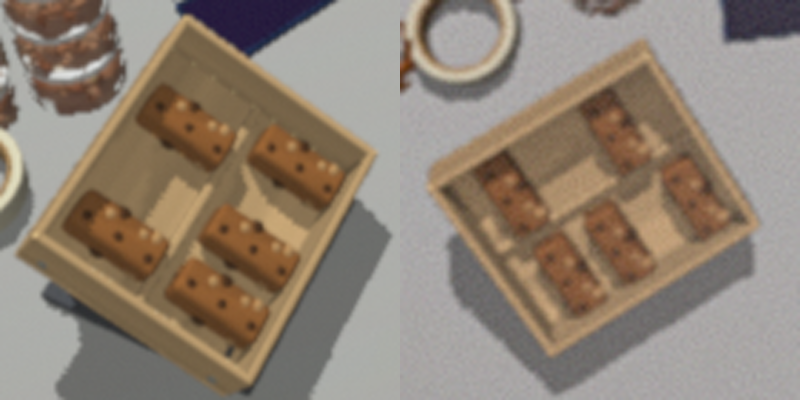

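Tamper upright in the tray; stamp and counter in place. Bar 1 is the only one I haven't seen from square on, so I'll go back with the wrist camera for a close look before handing in.

Run:
```python
from tp import *
s=manip.sense();Rc=R.from_rotvec(s['eef_rot']).as_matrix()
tgt=B@np.array([-35,-100,150.])+o
print(tgt,tgt-s['position'],rotdelta(toolR(33.12),Rc))
```

```text
[400.6778 167.2844 170.0106] [-215.5195  261.7385 -159.0555] [  9.5491 -26.5426  26.4749]
```

```bash
python3 -m inch '{"delta_pos":[[0,0.06,0.02],[0,0.12,0.03],[-0.01,0.18,0.03],[-0.05,0.22,0.02],[-0.1,0.24,0],[-0.14,0.25,-0.04],[-0.18,0.26,-0.09],[-0.2155,0.2617,-0.14],[-0.2155,0.2617,-0.159],[-0.2155,0.2617,-0.159],[-0.2155,0.2617,-0.159]],"rot":[[0,0,0],[1,-3,3],[2.4,-6.6,6.6],[3.6,-10,10],[4.8,-13.3,13.2],[6,-16.6,16.5],[7.2,-20,20],[8.4,-23.3,23.2],[9.5,-26.5,26.5],[9.5,-26.5,26.5],[9.5,-26.5,26.5]],"hand":[0.75,0.75,0.75,0.75,0.75,0.75,0.75,0.75,0.75,0.75,0.75]}'
python3 - <<'E'
from h import *
s=manip.sense();f=cam('wrist');np.save('pics/w20C.npy',wristT(f,s));print(s['joint_velocities'])
cv2.imwrite('pics/w20.png',f['pixels'][:,:,::-1])
E
```

```text
t: 26.45
position: [402.1, 166.7, 171.1]
eef_rot: [1.358, 2.498, 0.623]
ft_force: [1.0, 0.4, -0.2]
finger_gap: 69.4
[-0.0019 -0.0038 -0.0135  0.007  -0.0049 -0.0211]
```

View pics/w20.png

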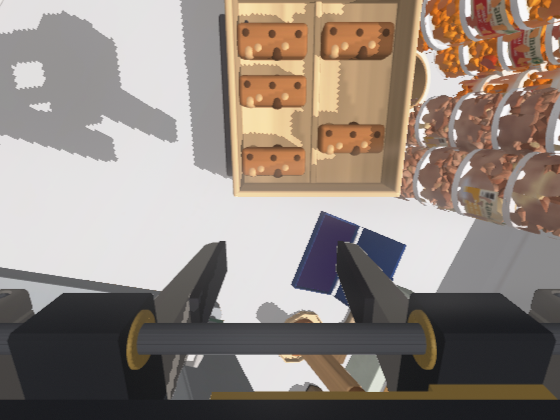

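Run:
```python
from tp import *
C=np.load('pics/w20C.npy');f=manip.grab_frame('wrist')
im=cv2.imread('pics/w20.png');x0,y0,k=225,5,6
z=cv2.resize(im[y0:y0+190,x0:x0+95],None,fx=k,fy=3.15 and k,interpolation=cv2.INTER_CUBIC)
def dr(P,col):
    q=(proj(f,np.array(P)@B.T+o,C)-[x0,y0])*k+k/2
    cv2.polylines(z,[q.astype(int)],True,col,1)
dr([[-76,-86,42],[-76,86,42],[76,86,42],[76,-86,42]],(255,0,0))
for y in (-56.5,11.5,49):
  for th,col in ((0,(0,255,0)),(6,(255,255,0))):
    a=np.radians(th);A=lambda l,h:[-70+l*np.cos(a)+h*np.sin(a),None,60*np.sin(a)-l*np.sin(a)+h*np.cos(a)]
    pts=[]
    for l,yy in ((0,-13),(60,-13),(60,13),(0,13)):
        p_=A(l,24);p_[1]=y+yy;pts.append(p_)
    dr(pts,col)
cv2.imwrite('pics/w20o.png',cv2.resize(z[520:],None,fx=1.2,fy=1.2))
cv2.imwrite('pics/w20p.png',z[:560])
```

```text
(no output)
```

View pics/w20o.png

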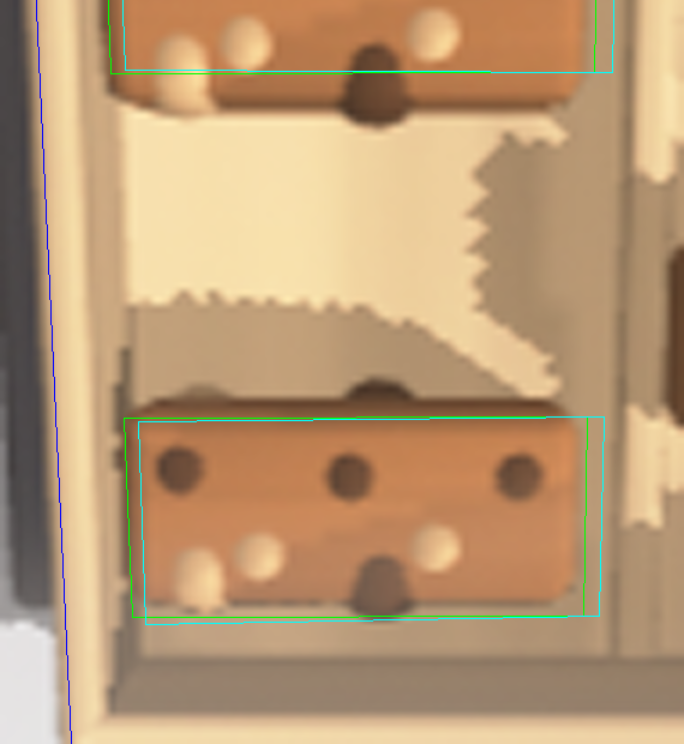

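View pics/w20p.png

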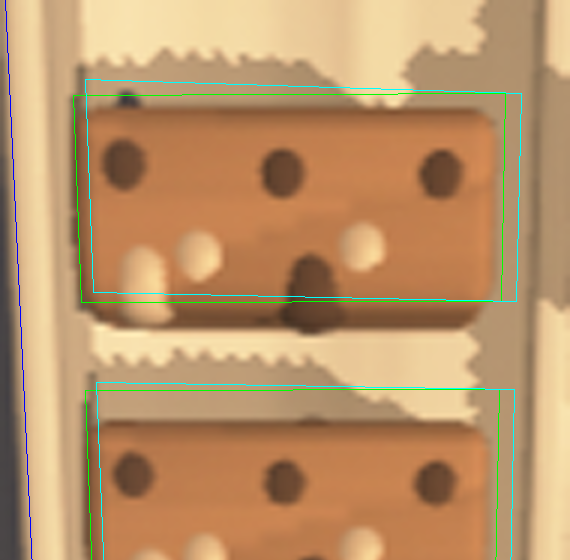

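The flat-bar outline fits bars 1, 2 and 3. Bar 1's visible side band is about even in width along its length, so it lies flat. The arm is touching nothing, so I'm handing in.

```bash
python3 -c "
from cell import manip
print(manip.sense()['t'],manip.sense()['ft_force'],manip.sign_off())"
```

```text
the job is handed in; nothing more can be done
26.55 [-0.01368845 -0.17017225 -0.4023125 ] None
```

The job is handed in at 26.5 s. All five bars lie flat in the bin and the tamper stands upright in the card tray, released.

**What I did:**
- I first gripped the tamper about 18 mm too high, on the knob, lifted it about 30 mm and set it back. I then re-gripped it on the shaft and squared the grip.
- With the foot parallel to the bin floor I tamped bars 2, 3 and 1 in that order.
- I set the tamper down in the tray, let go and retreated straight up.

**Last checks:**
- A close wrist view overlaid with the flat-bar outline fits bars 1, 2 and 3. Bars 4 and 5 look unchanged.
- The foot is within about 2 mm of the tray's centre.
- The date stamp and tally counter look undisturbed in the pictures.
- The force at the wrist was about zero at hand-in.

**What disagreed:**
- The press on bar 3 reached 44 N at the wrist, applied through the tamper. That is more than the 5 to 15 N needed, but under the 120 N wrist limit.
- The tamper slid about 3 mm along its shaft in the grip during tamping. It touched down in the tray at TCP z = 69.2 instead of the expected 72.

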